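# Rotate the desiccant stock: first in, first out

## Robot

A 6-joint arm with a two-finger parallel gripper is mounted at the origin on the work surface. World frame = base frame: x ahead of the robot, y to its left, z up, the work surface at z = 0. Lengths are in m, angles in rad, forces in N, time in s.
With the tool pointing down it reaches from about 0.35 to 0.775 m from the base axis. Payload 7.3 kg.
Tool frame: the origin (TCP) lies between the finger pads; the fingertips stand 25 mm ahead of it and the grasp point (between the pads) lies 6 mm ahead of it; y points along the fingers, z is the direction in which the jaws open and shut, and the axes are right-handed (so a half turn about y gives the same grasp; the last joint's range is limited). The gripper opens to 92 mm and grips with 3 to 60 N. Pads are 19 mm wide; open, the fingers measure 130 mm over their backs; the gripper's body (75 mm by 190 mm) begins 47 mm behind the grasp point.
Start: joints at [-1.488, 0.342, 1.524, -0, 1.275, -0.146], TCP at [0.119, -0.511, 0.223] pointing down, gripper open.
Joint ranges: [-2.53, 2.53], [-0.77, 2.02], [0.04, 2.7], [-1, 4.14], [0.28, 2.66], [-3.11, 3.11]. Speed limits (rad/s): [2.57, 2.57, 3.14, 3.14, 3.14, 3.14].

## Interface

Orientations are given as [roll, pitch, yaw] about the fixed x, y, z axes, in that order (R = Rz(yaw) Ry(pitch) Rx(roll)).
In Python, from cell import sensors, read_camera, hand_in gives the robot as it stands. The module is installed in compiled form; this text tells all that it offers.
- The arm moves only by the tool send_rows, never from a script. Its argument "motion" is a list that holds one entry, the list of rows, each a list of 4 numbers: the shift along the tool's x, y, z in m, then the turn about the tool's y in degrees. In form: [[[tx, ty, tz, twist], ...]]. A call has 1 to 8 rows; each row is the pose to reach, as a shift and turn from the pose measured when the call began, along the tool's axes at that moment; what a row does not reach only later rows make up. A row lasts 1/10 s, in which the tool goes at most 50 mm and 8.59 degrees, less where a joint would pass 70% of its speed; a pose out of reach is approached as far as the arm can. A call with a gripper value outside its range is refused whole. "gripper" is the opening, from 0 (shut) to 1 (fully open), set as the call begins (left out, the last holds). The fingers move at their own pace and stop on an object; "grip_force" is the grip in N (left out, the last holds). Time passes only in rows, so rows that repeat a pose let the fingers close. It gives the time, the measured TCP pose, the force and the opening at its end, in the units of the state.
- sensors.observe(): the state, without advancing time (a new reading comes with each control period).
- read_camera(name): name is "scene" or "top" or "wrist"; returns a dict with "frame" (480x640x3 uint8, red, green, blue), "fx", "fy", "cx", "cy" (pixels), "distortion" ([k1, k2, p1, p2, k3] as OpenCV has them; the pictures are not rectified), "extrinsics" (4x4, takes a point from world to camera coordinates). Camera axes: x right, y up, looking along -z (the intrinsics and any distortion apply to the point x, -y, -z); pixel columns grow to the right and rows downward; lengths in m; the calibration is good to about 2 mm. A picture is of the moment at which its call begins. There is no depth.
- hand_in(): hands the job in, once; it reports no verdict.
The state is a dict: "time": time; "qpos": joint angles; "qvel": joint speeds; "joint_efforts": joint torques, N m; "tool_pos": TCP position; "tool_rot": TCP orientation; "contact_force": force on the tool from outside, world axes, zero at the start; "torque": the same for the moment, N m; "opening": finger opening in m.
Only numpy, scipy, OpenCV 4.12 (cv2) and the standard library are available. Lean on these libraries where they do the work, as an engineer would, in place of code of your own. Each camera call takes 0.05 s, during which the arm holds its last target.

## Task

Restock the desiccant lane first in, first out: pull the two old cartridges forward in their order, until the first stands against the front lip and the other close up behind it. Then, before any new one goes in, mark the old ones to be used first: dip the felt dauber well down into the ink pot and dab the middle of the front one's cap, dip it afresh and dab the one behind likewise, and hang the dauber back in the fork of its stand. Last, stand all the new cartridges from the bench upright in the lane behind the old ones, and leave the other things on the bench and shelf alone.

Things in the scene. Friction and masses are not known exactly. Their poses are not given: they have to be found in the camera images.
- lane (a point): Middle of the cartridge lane, on its deck (24 mm above the bench). The lane is the narrow channel of a fixed grey two-lane stock shelf. x runs along it from front (robot side) to back, y left, z up. Clear length 276 mm (x -138 to 138), clear width 49 mm, open above. Side walls (4 mm thick) and front lip stand 8 mm above the deck, back panel 45 mm. The neighbour lane (y 28 to 124 mm, boxes 14 mm high) is not part of the job.
- lip (a point): Point on the lane's deck in the middle of the inner face of the front lip (138 mm in front of the middle of the lane); axes as the lane's.
- old1_mid (a point): Centre (half-way up) of the foremost of the two OLD desiccant cartridges, which stand in the lane at the start. Upright cylinder, diameter 42 mm, height 58 mm, about 140 g, steel foot, white cap, yellowed paper band; z up along its axis.
- old2_mid (a point): Centre (half-way up) of the other old cartridge, which stands farther back in the lane; same size and look as old1; z up along its axis.
- old1_cap (a point): Middle of the top face of the cap of old cartridge 1 (29 mm above its centre).
- old2_cap (a point): Middle of the top face of the cap of old cartridge 2.
- pot_mouth (a point): Centre of the mouth of the ink pot: a loose round aluminium pot, open above, outer diameter 52 mm, inner 46 mm, height 34 mm (so the mouth is 34 mm above the bench), 250 g. On its bottom lies a dark red felt whose surface is 25 mm below the mouth. z up.
- dauber_tip (a point): Lowest point of the tip of the felt dauber, a loose upright tool, 114 mm long, 40 g. From the bottom: dark red felt tip (diameter 11 mm, 13 mm long), steel stem (diameter 6 mm), black collar (diameter 29 mm, 4 mm thick, underside 62 mm above the tip), round blue handle (diameter 20 mm, 66 to 114 mm above the tip). z points from tip to handle.
- dauber_grip (a point): Centre of the blue handle of the dauber, on its axis, 92 mm above the tip; axes as the dauber's.
- dauber_collar (a point): Middle of the underside of the dauber's collar, 62 mm above the tip. When the dauber hangs in its stand this point coincides with the fork point.
- fork (a point): Middle of the fork of the fixed dauber stand, on top of its tines, 85 mm above the bench. The dauber hangs here, stem in the slot, collar resting on the tines. x points from the slot's open end to the post (38 mm behind this point), z up. Slot 15 mm wide, 22 mm long before this point; tines 9 mm wide, 6 mm thick, each end turned up 3 mm. The dauber's tip passes the slot from above too.
- new1_mid (a point): Centre (half-way up) of NEW desiccant cartridge 1, standing upright on the bench beside the stock shelf at the start (two to four of the new ones are there, the others are absent). Cylinder, diameter 42 mm, height 58 mm, about 140 g, steel foot, white cap, white paper band; z up along its axis.
- new2_mid (a point): Centre (half-way up) of NEW desiccant cartridge 2, standing upright on the bench beside the stock shelf at the start (two to four of the new ones are there, the others are absent). Cylinder, diameter 42 mm, height 58 mm, about 140 g, steel foot, white cap, white paper band; z up along its axis.
- new3_mid (a point): Centre (half-way up) of NEW desiccant cartridge 3, standing upright on the bench beside the stock shelf at the start (two to four of the new ones are there, the others are absent). Cylinder, diameter 42 mm, height 58 mm, about 140 g, steel foot, white cap, white paper band; z up along its axis.
- new4_mid (a point): Centre (half-way up) of NEW desiccant cartridge 4, standing upright on the bench beside the stock shelf at the start (two to four of the new ones are there, the others are absent). Cylinder, diameter 42 mm, height 58 mm, about 140 g, steel foot, white cap, white paper band; z up along its axis.
- aneroid: Bystander: brass aneroid movement, 72 mm round, 53 mm high; origin under its middle.
- insulator: Bystander: cream ceramic insulator block, 50 x 42 x 42 mm; origin under its middle.
- stopper: Bystander: orange silicone stopper, 32 mm round, 28 mm high; origin under its middle.
- meter: Bystander: grey hand-held meter lying flat, 160 x 62 x 27 mm, long side along its x; origin under its middle.
- sbox1: Bystander: flat cardboard sensor box, 74 x 80 x 14 mm, in the neighbour lane; origin under its middle.
- sbox2: Bystander: second flat cardboard sensor box, the same, behind the first.
Mind the look-alikes: they are no part of the job. What is shaped like the part that bears new1_mid but blue, pink or turquoise is not meant.

How it is judged:
On the way, in this order (a step that is already met when the one before it is completed fails the run):
1. the old cartridges stand upright at the front of the lane, the first within 10 mm of the lip and the other within 9 mm of it, all new ones still on the bench (x of old1_mid in the frame of lane between -0.122 and -0.107 m and y of old1_mid in the frame of lane between -0.012 and 0.012 m and z of each of old1_mid, old2_mid in the frame of lane below 0.034 m and angle between each of old1_mid, old2_mid's own z axis and vertical below 0.15 rad and x of old2_mid in the frame of lane between -0.084 and -0.06 m and y of old2_mid in the frame of lane between -0.012 and 0.012 m and horizontal distance between old1_mid and old2_mid below 0.051 m and height (world z) of each of new1_mid, new2_mid, new3_mid, new4_mid below 0.042 m), for 0.2 s.
2. the dauber's tip is in the ink pot, at least 16 mm below its mouth and within 17 mm of its axis, the new cartridges still on the bench (z of dauber_tip in the frame of pot_mouth below -0.016 m and horizontal distance between dauber_tip and pot_mouth below 0.017 m and height (world z) of each of new1_mid, new2_mid, new3_mid, new4_mid below 0.042 m), for 0.2 s.
3. the dauber's tip touches the front old cap within 11 mm of its middle, the new cartridges still on the bench (distance between dauber_tip and old1_cap below 0.011 m and contact force between dauber and old1 above 0.1 N and height (world z) of each of new1_mid, new2_mid, new3_mid, new4_mid below 0.042 m), for 0.1 s.
4. the dauber's tip is in the ink pot again, at least 16 mm below its mouth and within 17 mm of its axis, the new cartridges still on the bench (all of step 2), for 0.2 s.
5. the dauber's tip touches the other old cap within 11 mm of its middle, the new cartridges still on the bench (distance between dauber_tip and old2_cap below 0.011 m and contact force between dauber and old2 above 0.1 N and height (world z) of each of new1_mid, new2_mid, new3_mid, new4_mid below 0.042 m), for 0.1 s.
At the end, for the whole second after the job is handed in: Old cartridges upright at the lane's front (first within 10 mm of the lip, second within 9 mm of the first), every new one upright on the deck behind them, dauber hanging in its fork (collar within 10 mm of the fork point, under 0.2 rad tilt), pot upright, all at rest (x of old1_mid in the frame of lane between -0.122 and -0.107 m and y of old1_mid in the frame of lane between -0.012 and 0.012 m and z of each of old1_mid, old2_mid, new1_mid, new2_mid, new3_mid, new4_mid in the frame of lane below 0.034 m and angle between each of old1_mid, old2_mid, new1_mid, new2_mid, new3_mid, new4_mid's own z axis and vertical below 0.15 rad and x of old2_mid in the frame of lane between -0.084 and -0.06 m and y of old2_mid in the frame of lane between -0.012 and 0.012 m and horizontal distance between old1_mid and old2_mid below 0.051 m and x of new1_mid in the frame of lane between -0.06 and 0.125 m and y of new1_mid in the frame of lane between -0.012 and 0.012 m and x of new2_mid in the frame of lane between -0.06 and 0.125 m and y of new2_mid in the frame of lane between -0.012 and 0.012 m and x of new3_mid in the frame of lane between -0.06 and 0.125 m and y of new3_mid in the frame of lane between -0.012 and 0.012 m and x of new4_mid in the frame of lane between -0.06 and 0.125 m and y of new4_mid in the frame of lane between -0.012 and 0.012 m and distance between dauber_collar and fork below 0.01 m and angle between each of dauber_grip, pot_mouth's own z axis and vertical below 0.2 rad and linear speed of each of old1, old2, dauber, new1, new2, new3, new4 below 0.02 m/s); the robot touches nothing.
It fails at once if a bystander (movement, insulator, stopper, meter, sensor boxes) is moved more than 30 mm (distance of any of aneroid, insulator, stopper, meter, sbox1, sbox2 from where it was at the start of the episode above 0.03 m).
Of new1, new2, new3, new4 only 2 to 4 are there at a start; the rules pass over those that are not, and their reading is None.
At some moment in a run one of pot, new1, new2, new3, new4 may be knocked a few centimetres aside while the robot is not near it.
It also fails if it takes over 200 s, if anything falls off the work surface, if the arm or the gripper's body presses on something with over 40 N, if the wrist force passes 120 N, or if a joint passes its speed limit or range.

## Working session

There is one attempt and no reset: what is moved stays moved. The work goes in short steps, Python scripts to look and compute and a tool call to move; the robot and the scene stay as the last step left them, time stands still between calls to the robot, and variables do not carry over. Pictures are saved under pics/ and viewed, and the job is handed in when it is done.

Besides the shell and the picture viewer there is one more tool, called after "Emit:" as name(argument=value, ...) on one line, values as JSON. send_rows: Moves the arm, as the interface text tells. Its arguments: {"type":"object","properties":{"motion":{"type":"array"},"gripper":{"type":"number"},"grip_force":{"type":"number"}},"required":["motion"]}

```bash
ls; mkdir -p pics
cat > h.py <<'E'
import numpy as np, cv2
from scipy.spatial.transform import Rotation as R
from cell import sensors, read_camera, hand_in
def snap(name,fn=None):
    d=read_camera(name)
    if fn: cv2.imwrite('pics/'+fn,cv2.cvtColor(d['frame'],cv2.COLOR_RGB2BGR))
    return d
def K(d): return np.array([[d['fx'],0,d['cx']],[0,d['fy'],d['cy']],[0,0,1.]])
def pix(d,P):
    P=np.atleast_2d(P).astype(float); T=np.array(d['extrinsics'])
    c=P@T[:3,:3].T+T[:3,3]; c=c*[1,-1,-1]
    return cv2.projectPoints(c.reshape(-1,1,3),np.zeros(3),np.zeros(3),K(d),np.array(d['distortion'],float))[0].reshape(-1,2)
def ray(d,uv,z):
    uv=np.array(uv,float).reshape(-1,1,2)
    n=cv2.undistortPoints(uv,K(d),np.array(d['distortion'],float)).reshape(-1,2)
    T=np.array(d['extrinsics']); Rm=T[:3,:3]; o=-Rm.T@T[:3,3]
    v=np.c_[n[:,0],-n[:,1],-np.ones(len(n))]@Rm
    return o+v*((z-o[2])/v[:,2])[:,None]
def st():
    s=sensors.observe(); return s
def toolR(s): return R.from_euler('xyz',s['tool_rot']).as_matrix()
def shift(target,s=None):
    s=s or st(); return toolR(s).T@(np.array(target)-s['tool_pos'])
E
python3 - <<'E'
from h import *
s=st()
for k,v in s.items(): print(k,np.round(v,4))
print(toolR(s).round(3))
for n in ['scene','top','wrist']:
    d=snap(n,n+'0.png'); print(n,d['fx'],d['distortion'],np.round(np.array(d['extrinsics']),3).tolist())
E
```

```text
pics
time 0.0
qpos [-1.488   0.3427  1.525   0.      1.2754 -0.146 ]
qvel [-0.0017  0.0027  0.0003 -0.0009 -0.0009 -0.0001]
joint_efforts [ 1.00000e-03 -4.31238e+01 -2.44219e+01  7.19000e-02  5.60000e-02
 -1.00000e-04]
tool_pos [ 0.119  -0.5109  0.2224]
tool_rot [-1.5723e+00  2.0000e-04 -2.9128e+00]
contact_force [ 1.417   0.1774 -0.0591]
torque [ 0.0145  0.0391 -0.0082]
opening 0.0917
[[-0.974 -0.     0.227]
 [-0.227  0.002 -0.974]
 [-0.    -1.    -0.001]]
scene 436.2277735113835 [-0.06920347  0.          0.          0.          0.        ] [[-0.06, 0.998, -0.006, 0.099], [-0.768, -0.043, 0.639, 0.33], [0.637, 0.043, 0.769, -1.305], [0.0, 0.0, 0.0, 1.0]]
top 502.37474675896357 [-0.00567049  0.          0.          0.          0.        ] [[-0.017, -1.0, -0.008, -0.036], [0.994, -0.018, 0.11, -0.515], [-0.11, -0.006, 0.994, -1.038], [0.0, 0.0, 0.0, 1.0]]
wrist 337.9762551624201 [-0.04310753  0.          0.          0.          0.        ] [[0.226, -0.974, -0.002, -0.524], [0.931, 0.216, -0.295, 0.037], [0.288, 0.065, 0.955, -0.392], [0.0, 0.0, 0.0, 1.0]]
```

View pics/top0.png

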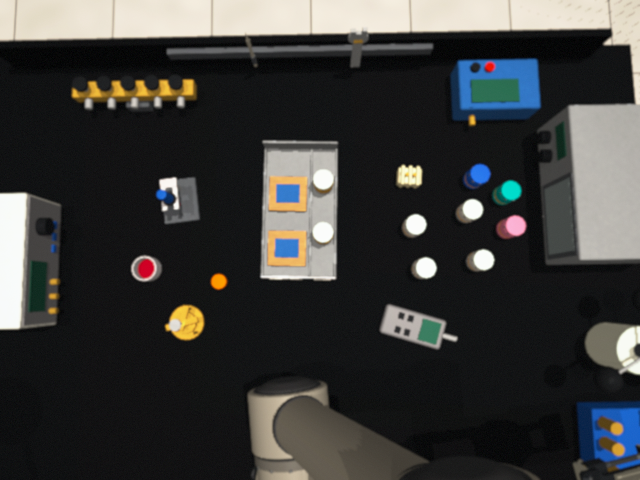

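View pics/scene0.png

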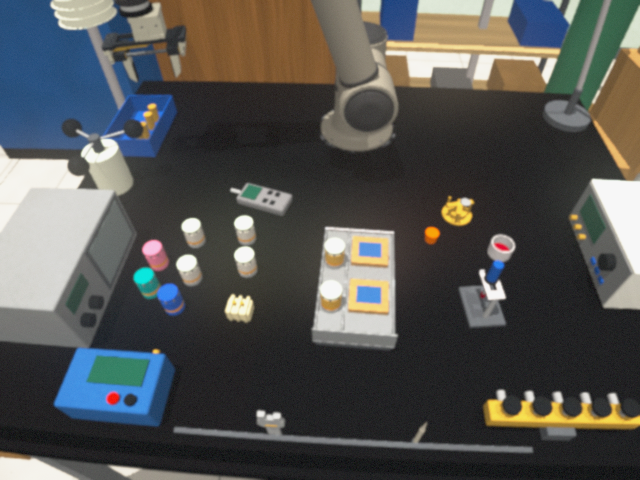

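View pics/wrist0.png

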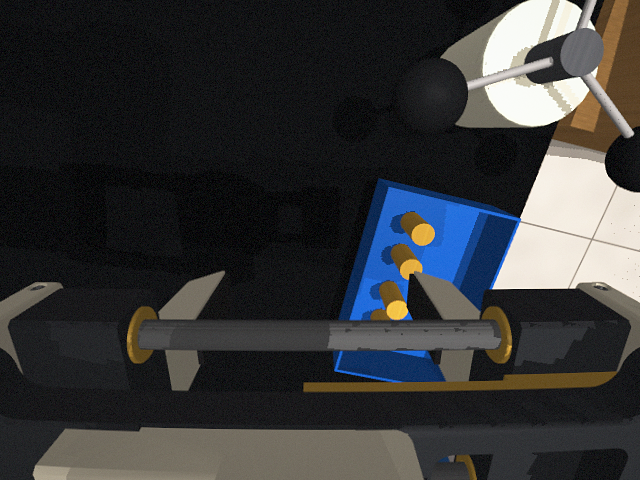

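Candidates: white-capped old at top (323,180) and (322,232) in the lane; new at (415,225), (470,210), (424,268), (481,260); look-alikes blue (477,176), turquoise (508,190), pink (512,226) are excluded. Next I'll measure.

Run:
```python
from h import *
d=snap('top'); f=cv2.cvtColor(d['frame'],cv2.COLOR_RGB2BGR)
a=cv2.resize(f[130:290,250:350],None,fx=5,fy=5,interpolation=cv2.INTER_CUBIC)[:600]
a=cv2.resize(f[130:290,250:350],(375,600),interpolation=cv2.INTER_CUBIC)
b=cv2.resize(f[150:290,390:530],(420,420),interpolation=cv2.INTER_CUBIC); b=np.vstack([b,np.zeros((180,420,3),np.uint8)])
cv2.imwrite('pics/c1.png',np.hstack([a,b]))
c=cv2.resize(f[170:345,120:235],(394,600),interpolation=cv2.INTER_CUBIC)
s=snap('scene'); g=cv2.cvtColor(s['frame'],cv2.COLOR_RGB2BGR)
e=cv2.resize(g[190:335,420:525],(400,552),interpolation=cv2.INTER_CUBIC); e=np.vstack([e,np.zeros((48,400,3),np.uint8)])
cv2.imwrite('pics/c2.png',np.hstack([c,e]))
def blobs(f,m,box):
    mm=np.zeros_like(m); x0,y0,x1,y1=box; mm[y0:y1,x0:x1]=m[y0:y1,x0:x1]
    n,l,stt,cen=cv2.connectedComponentsWithStats(mm.astype(np.uint8))
    return [(cen[i].round(2),stt[i].tolist()) for i in range(1,n) if stt[i][4]>60]
hsv=cv2.cvtColor(f,cv2.COLOR_BGR2HSV)
w=(hsv[...,1]<40)&(hsv[...,2]>195)
for c,q in blobs(f,w,(300,160,520,290)): print(c,q, ray(d,c,.058).round(4)[0],ray(d,c,.082).round(4)[0])
r=((hsv[...,0]<8)|(hsv[...,0]>170))&(hsv[...,1]>130)&(hsv[...,2]>60)
for c,q in blobs(f,r,(120,230,200,300)): print('red',c,q, ray(d,c,.009).round(4)[0])
```

```text
[322.95 178.  ] [313, 168, 21, 21, 354] [ 0.6365 -0.0462  0.058 ] [ 0.6309 -0.0464  0.082 ]
[472.33 208.89] [463, 200, 20, 19, 303] [ 0.5655 -0.3548  0.058 ] [ 0.5616 -0.3477  0.082 ]
[415.47 224.03] [406, 215, 20, 19, 306] [ 0.5359 -0.2359  0.058 ] [ 0.5327 -0.2316  0.082 ]
[322.61 231.13] [313, 221, 21, 21, 350] [ 0.5246 -0.0437  0.058 ] [ 0.5216 -0.0439  0.082 ]
[483.35 259.38] [474, 250, 20, 20, 313] [ 0.4604 -0.3721  0.058 ] [ 0.4589 -0.3647  0.082 ]
[425.53 267.43] [416, 258, 20, 20, 315] [ 0.4459 -0.2531  0.058 ] [ 0.4448 -0.2484  0.082 ]
[317.32 276.81] [300, 275, 35, 5, 100] [ 0.4306 -0.0313  0.058 ] [ 0.4298 -0.0317  0.082 ]
red [145.35 268.21] [138, 259, 16, 19, 238] [0.457  0.3401 0.009 ]
```

View pics/c1.png

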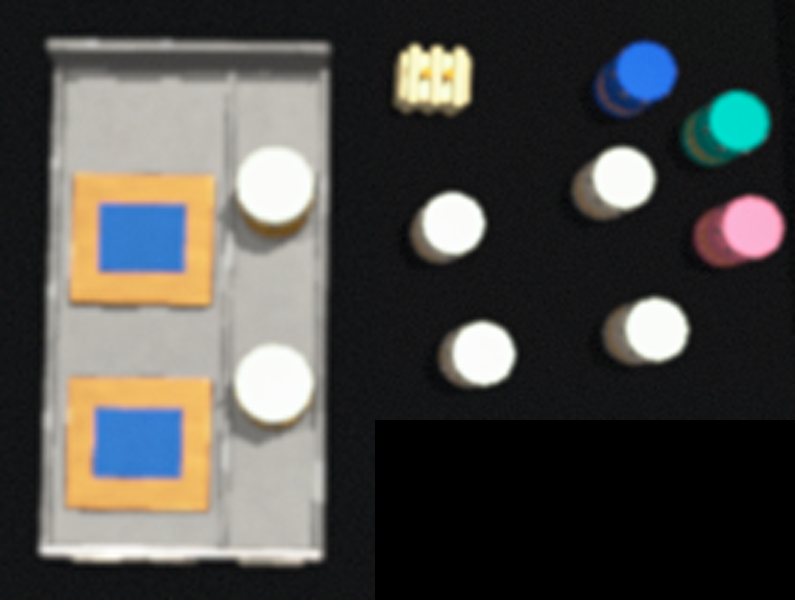

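View pics/c2.png

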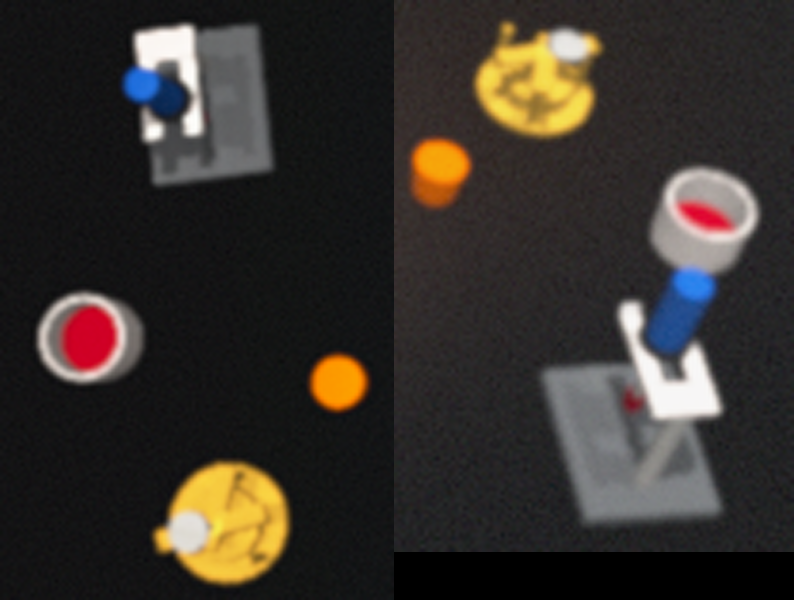

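Run:
```python
from h import *
t=snap('top'); s=snap('scene')
f=cv2.cvtColor(t['frame'],cv2.COLOR_RGB2BGR); g=cv2.cvtColor(s['frame'],cv2.COLOR_RGB2BGR)
def p(n,d,c,z): print(n,np.round(c,1),ray(d,c,z)[0].round(4))
c1=lambda x,y:(250+x/3.75,130+y/3.75)
p('FR',t,c1(322,555),.032);p('FL',t,c1(40,551),.032);p('BL',t,c1(47,40),.069);p('BR',t,c1(330,44),.069)
p('divF',t,c1(224,548),.032);p('divB',t,c1(231,82),.032);p('RF',t,c1(317,548),.032);p('RB',t,c1(325,82),.032)
c2=lambda x,y:(120+x/3.426,170+y/3.429)
p('pot',t,c2(82,337),.034)
p('handle',t,c2(142,86),.137)
p('tineL',t,c2(152,138),.088);p('tineR',t,c2(193,134),.088);p('forkBL',t,c2(135,33),.085);p('forkBR',t,c2(195,27),.085)
c3=lambda x,y:(420+(x-394)/3.81,190+y/3.807)
p('handleS',s,c3(693,284),.137)
p('potS',s,c3(710,207),.034)
p('tineLs',s,c3(630,308),.088);p('tineRs',s,c3(692,343),.088);p('fBs',s,c3(657,417),.085);p('fBs2',s,c3(720,408),.085)
c=cv2.resize(g[225:350,300:410],(704,800),interpolation=cv2.INTER_CUBIC)[:600]
c=cv2.resize(g[225:350,300:410],(528,600),interpolation=cv2.INTER_CUBIC)
cv2.imwrite('pics/c3.png',c)
hsv=cv2.cvtColor(g,cv2.COLOR_BGR2HSV)
```

```text
FR [335.9 278. ] [ 0.4283 -0.0696  0.032 ]
FL [260.7 276.9] [0.4332 0.0882 0.032 ]
BL [262.5 140.7] [0.7159 0.0786 0.069 ]
BR [338.  141.7] [ 0.7105 -0.079   0.069 ]
divF [309.7 276.1] [ 0.4332 -0.0148  0.032 ]
divB [311.6 151.9] [ 0.7005 -0.0226  0.032 ]
RF [334.5 276.1] [ 0.4323 -0.0669  0.032 ]
RB [336.7 151.9] [ 0.6995 -0.0766  0.032 ]
pot [143.9 268.3] [0.4555 0.334  0.034 ]
handle [161.4 195.1] [0.5905 0.2656 0.137 ]
tineL [164.4 210.2] [0.5692 0.2754 0.088 ]
tineR [176.3 209.1] [0.5711 0.2511 0.088 ]
forkBL [159.4 179.6] [0.6332 0.2877 0.085 ]
forkBR [176.9 177.9] [0.6362 0.2519 0.085 ]
handleS [498.5 264.6] [0.5956 0.2672 0.137 ]
potS [502.9 244.4] [0.4603 0.3348 0.034 ]
tineLs [481.9 270.9] [0.576  0.2527 0.088 ]
tineRs [498.2 280.1] [0.5966 0.2814 0.088 ]
fBs [489.  299.5] [0.6404 0.2564 0.085 ]
fBs2 [505.6 297.2] [0.6336 0.2895 0.085 ]
```

View pics/c3.png

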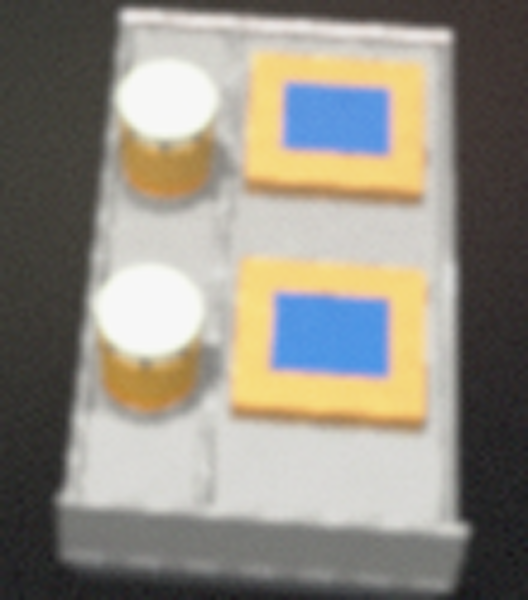

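Crops confirm the choice: white caps in the lane with yellowed bands, and four white new ones. The shelf yaw is about -1.9°, and the lane middle is about (0.5705, -0.045). Moving above old1.

Emit:
send_rows(motion=[[[-0.498,0,-0.363,15],[-0.498,0,-0.363,15],[-0.498,0,-0.363,15],[-0.498,0,-0.363,15],[-0.498,0,-0.363,15],[-0.498,0,-0.363,15],[-0.498,0,-0.363,15],[-0.498,0,-0.363,15]]], gripper=0.72, grip_force=15)

```text
time: 1.15
tool_pos: [0.381, -0.2074, 0.2233]
tool_rot: [-1.571, 0.001, 3.108]
contact_force: [-0.3, -0.5, 0.2]
opening: 0.0661
```

Emit:
send_rows(motion=[[[-0.135,0.07,-0.168,0],[-0.135,0.07,-0.168,0],[-0.135,0.07,-0.168,0],[-0.135,0.07,-0.168,0],[-0.135,0.07,-0.168,0],[-0.135,0.08,-0.168,0],[-0.135,0.08,-0.168,0],[-0.135,0.08,-0.168,0]]])

```text
time: 1.95
tool_pos: [0.521, -0.0447, 0.1434]
tool_rot: [-1.57, -0.0, 3.108]
contact_force: [-0.9, -0.7, 0.5]
opening: 0.0659
```

Run:
```python
from h import *
d=snap('wrist','w1.png'); print(shift([.5216,-.0439,.070]).round(4)); s=st(); print(s['qpos'].round(3))
for n,P in [('old1',[.5216,-.0439,.082]),('old2',[.6309,-.0464,.082])]: print(n,pix(d,P).round(1))
```

```text
[-0.0003  0.0739 -0.0011]
[-0.232  0.416  1.647 -0.     1.078  1.373]
old1 [[317.5 246. ]]
old2 [[315.1  77.1]]
```

View pics/w1.png

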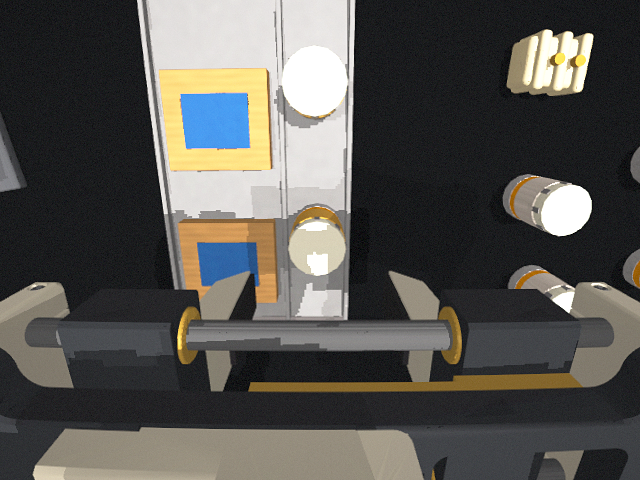

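Wrist view: old1 cap at (317,247), predicted (317.5,246); old2 at (315,81). Alignment is good, so I'm descending and gripping.

Emit:
send_rows(motion=[[[0,0.04,-0.001,0],[0,0.074,-0.001,0],[0,0.074,-0.001,0],[0,0.074,-0.001,0]]])

```text
time: 2.4
tool_pos: [0.5215, -0.0448, 0.0708]
tool_rot: [-1.57, 0.001, 3.106]
contact_force: [0.3, -0.3, 0.2]
opening: 0.0658
```

Emit:
send_rows(motion=[[[0,0,0,0],[0,0,0,0],[0,0,0,0],[0,0,0,0],[0,0,0,0]]], gripper=0.3)

```text
time: 2.9
tool_pos: [0.5221, -0.0448, 0.0717]
tool_rot: [-1.57, 0.003, 3.106]
contact_force: [-0.8, 1.1, 5.7]
opening: 0.0413
```

Emit:
send_rows(motion=[[[0.015,0,0,0],[0.03,0,0,0],[0.045,0,0,0],[0.058,0,0,0],[0.064,0,0,0],[0.067,0,0,0],[0.067,0,0,0]]])

```text
time: 3.6
tool_pos: [0.4555, -0.0425, 0.0717]
tool_rot: [-1.57, 0.004, 3.106]
contact_force: [0.2, 0.2, 2.6]
opening: 0.0417
```

Emit:
send_rows(motion=[[[0.002,0,0,0],[0.002,0,0,0],[0.002,0,0,0]]])

```text
time: 3.9
tool_pos: [0.4537, -0.0425, 0.0717]
tool_rot: [-1.57, 0.004, 3.106]
contact_force: [0.4, -0.2, 1.6]
opening: 0.0413
```

Emit:
send_rows(motion=[[[0,0,0,0],[0,0,0,0],[0,0,0,0]]], gripper=0.72)

```text
time: 4.2
tool_pos: [0.4535, -0.0424, 0.0715]
tool_rot: [-1.57, 0.003, 3.106]
contact_force: [-0.1, -0.3, 0.1]
opening: 0.0607
```

Emit:
send_rows(motion=[[[0,-0.04,0,0],[-0.01,-0.07,0,0],[-0.06,-0.07,0,0],[-0.11,-0.07,0,0],[-0.16,-0.07,0,0],[-0.176,-0.07,0,0],[-0.176,-0.07,0,0]]])

```text
time: 4.9
tool_pos: [0.6306, -0.0486, 0.1408]
tool_rot: [-1.57, 0.003, 3.106]
contact_force: [0.2, 0.1, -0.1]
opening: 0.0662
```

Run:
```python
from h import *
d=snap('wrist','w2.png'); print(shift([.6309,-.0464,.070]).round(4)); 
for n,P in [('old1',[.454,-.042,.082]),('old2',[.6309,-.0464,.082])]: print(n,pix(d,P).round(1))
```

```text
[-0.0018  0.0709 -0.0022]
old1 [[318.4 441.1]]
old2 [[315.4 247.9]]
```

View pics/w2.png

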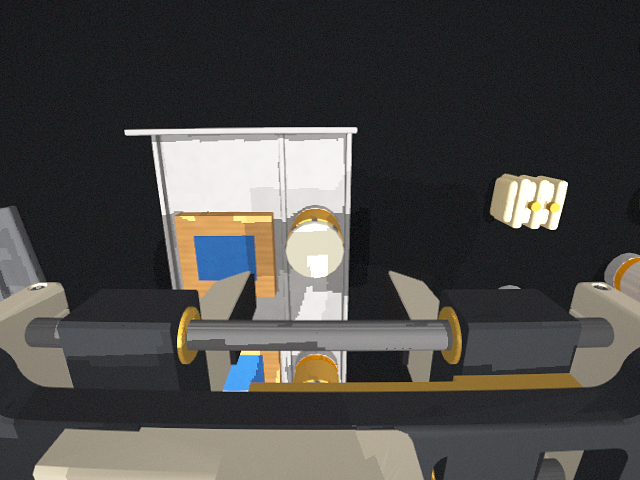

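Old2 cap at (315,249) matches the prediction. Gripping and dragging it.

Emit:
send_rows(motion=[[[-0.001,0.04,-0.002,0],[-0.001,0.07,-0.002,0],[-0.001,0.07,-0.002,0],[-0.001,0.07,-0.002,0]]])

```text
time: 5.35
tool_pos: [0.6293, -0.0465, 0.0716]
tool_rot: [-1.57, 0.0, 3.106]
contact_force: [0.0, 0.1, 1.3]
opening: 0.0662
```

Emit:
send_rows(motion=[[[0,0,0,0],[0,0,0,0],[0,0,0,0],[0,0,0,0],[0,0,0,0]]], gripper=0.3)

```text
time: 5.85
tool_pos: [0.6298, -0.0465, 0.0725]
tool_rot: [-1.57, 0.002, 3.106]
contact_force: [0.2, 0.7, 5.1]
opening: 0.0415
```

Emit:
send_rows(motion=[[[0.02,0,0,0],[0.04,0,0,0],[0.06,0,0,0],[0.08,0,0,0],[0.1,0,0,0],[0.115,0,0,0],[0.125,0,0,0],[0.125,0,0,0]]])

```text
time: 6.65
tool_pos: [0.5043, -0.0421, 0.0728]
tool_rot: [-1.57, 0.002, 3.106]
contact_force: [-0.2, 0.1, 6.6]
opening: 0.0411
```

Emit:
send_rows(motion=[[[0.004,0,0,0],[0.007,0,0,0],[0.007,0,0,0],[0.007,0,0,0]]])

```text
time: 7.05
tool_pos: [0.4975, -0.0419, 0.0728]
tool_rot: [-1.57, 0.002, 3.106]
contact_force: [0.8, 0.2, 2.1]
opening: 0.0411
```

Emit:
send_rows(motion=[[[0,0,0,0],[0,0,0,0],[0,0,0,0]]], gripper=0.72)

```text
time: 7.35
tool_pos: [0.4971, -0.0418, 0.0724]
tool_rot: [-1.57, 0.001, 3.106]
contact_force: [-0.4, 0.1, -0.3]
opening: 0.0608
```

Emit:
send_rows(motion=[[[0,-0.04,0,0],[0,-0.07,0,0],[0,-0.12,-0.05,0],[0,-0.13,-0.1,0],[-0.05,-0.13,-0.15,0],[-0.08,-0.13,-0.2,0],[-0.09,-0.13,-0.25,0],[-0.09,-0.13,-0.29,0]]])

```text
time: 8.15
tool_pos: [0.5914, 0.2165, 0.2017]
tool_rot: [-1.57, 0.001, 3.105]
contact_force: [1.3, -0.1, 0.7]
opening: 0.0663
```

Run:
```python
from h import *
d=snap('wrist','w3.png'); t=snap('top','t3.png')
s=snap('scene'); g=cv2.cvtColor(s['frame'],cv2.COLOR_RGB2BGR)
f=cv2.cvtColor(t['frame'],cv2.COLOR_RGB2BGR)
a=cv2.resize(f[130:290,250:350],(375,600),interpolation=cv2.INTER_CUBIC)
e=cv2.resize(g[225:350,300:395],(425,560),interpolation=cv2.INTER_CUBIC); e=np.vstack([e,np.zeros((40,425,3),np.uint8)])
cv2.imwrite('pics/c4.png',np.hstack([a,e]))
hsv=cv2.cvtColor(f,cv2.COLOR_BGR2HSV)
w=((hsv[...,1]<40)&(hsv[...,2]>195)).astype(np.uint8); m=np.zeros_like(w); m[160:274,305:340]=w[160:274,305:340]
n,l,q,c=cv2.connectedComponentsWithStats(m)
for i in range(1,n):
    if q[i][4]>60: print(c[i],q[i],ray(t,c[i],.082)[0].round(4))
print(shift([.593,.266,.150]))
```

```text
[320.79714286 223.47428571] [311 213  21  22 350] [ 0.5373 -0.0404  0.082 ]
[321.64623955 258.        ] [312 248  21  21 359] [ 0.4673 -0.041   0.082 ]
[-0.00158527  0.05086686 -0.04815693]
```

View pics/c4.png

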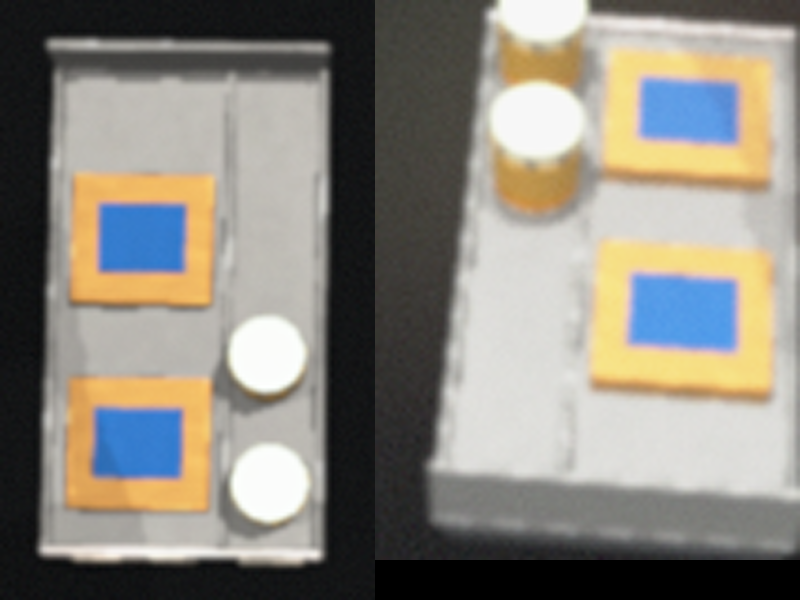

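View pics/w3.png

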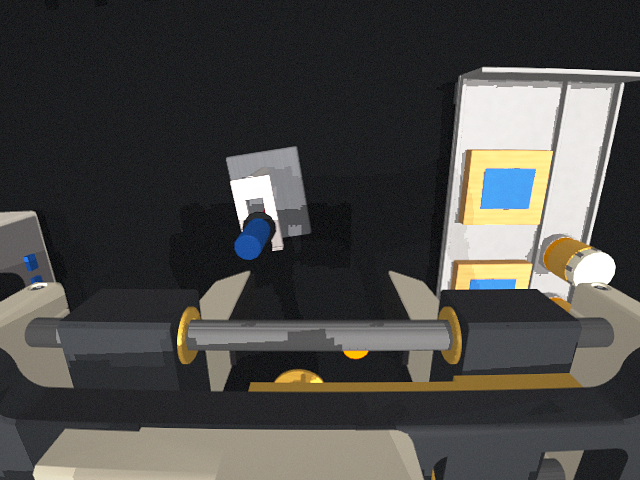

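Top view: the old caps are now at (320.8,223.5) and (321.6,258), so they slipped in the grip (x 0.537 and 0.467), short of target. I'll push both forward from behind with closed fingers.

Emit:
send_rows(motion=[[[-0.006,0.02,0.05,0],[-0.006,0.03,0.1,0],[-0.006,0.04,0.15,0],[-0.006,0.04,0.2,0],[-0.006,0.05,0.25,0],[-0.006,0.05,0.262,0],[-0.006,0.05,0.262,0]]], gripper=0)

```text
time: 9.0
tool_pos: [0.5869, -0.0475, 0.1508]
tool_rot: [-1.57, -0.002, 3.105]
contact_force: [0.7, 0.5, -0.0]
opening: 0.0147
```

Run:
```python
from h import *
d=snap('wrist','w4.png'); print(shift([.588,-.0457,.065]).round(4)); 
s=snap('scene'); g=cv2.cvtColor(s['frame'],cv2.COLOR_RGB2BGR)
cv2.imwrite('pics/s4.png',cv2.resize(g[180:350,270:420],(530,600),interpolation=cv2.INTER_CUBIC))
```

```text
[-0.0009  0.0861  0.0002]
```

View pics/w4.png

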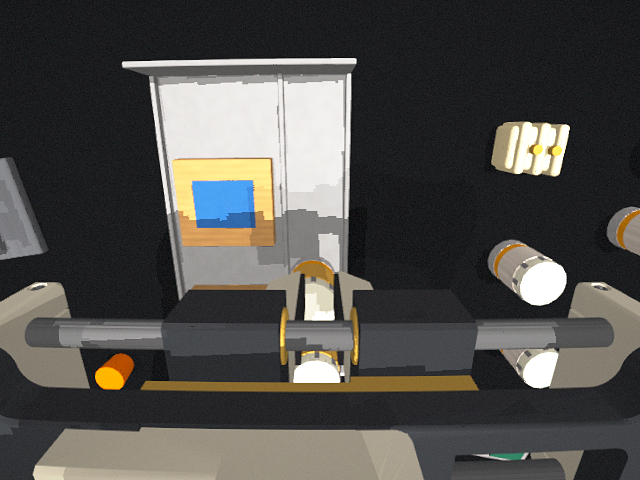

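View pics/s4.png

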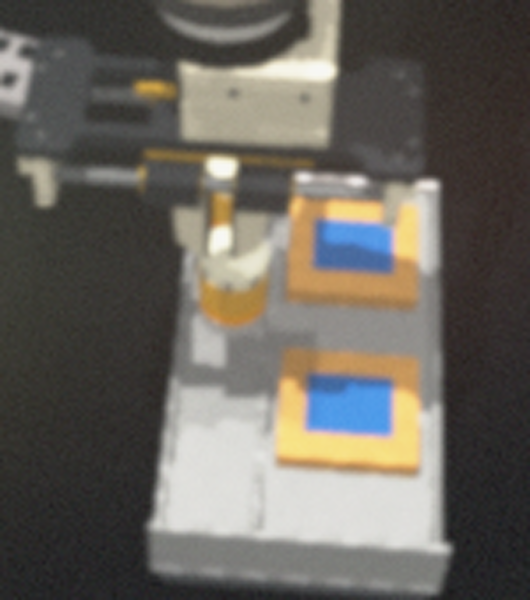

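Run:
```python
from h import *
d=snap('wrist'); s=snap('scene'); t=snap('top','t5.png')
for n,P in [('old2',[.5373,-.0404,.082]),('o2base',[.5373,-.0404,.024]),('old1',[.4673,-.041,.082]),('tip',list(st()['tool_pos']-[0,0,.025]))]: print(n,pix(d,P).round(1),pix(s,P).round(1),pix(t,P).round(1))
f=cv2.cvtColor(t['frame'],cv2.COLOR_RGB2BGR)
cv2.imwrite('pics/t5.png',cv2.resize(f[130:290,250:350],(375,600),interpolation=cv2.INTER_CUBIC))
g=cv2.cvtColor(s['frame'],cv2.COLOR_RGB2BGR)
for c in [(331.5,253),(330.5,300)]: print(c,ray(s,c,.082))
```

```text
old2 [[316.  304.9]] [[335.5 251.1]] [[320.8 223.5]]
o2base [[316.5 273.8]] [[335.1 267.5]] [[321.1 227.2]]
old1 [[319.7 379. ]] [[336.6 225.6]] [[321.6 258. ]]
tip [[316.  266.8]] [[333.6 257.6]] [[321.2 194.6]]
(331.5, 253) [[ 0.54279857 -0.0484931   0.082     ]]
(330.5, 300) [[ 0.65530436 -0.04494717  0.082     ]]
```

View pics/t5.png

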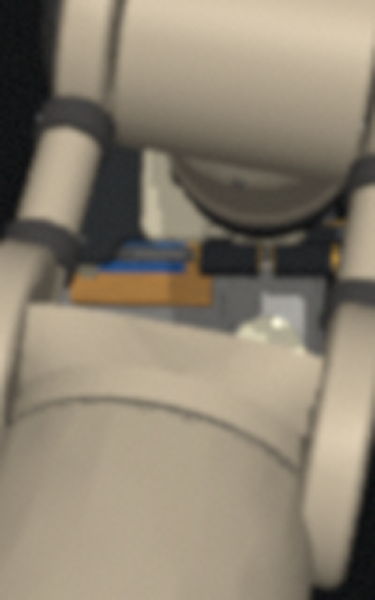

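Emit:
send_rows(motion=[[[0,0.04,0,0],[0,0.08,0,0],[0,0.085,0,0],[0,0.085,0,0]]])

```text
time: 9.65
tool_pos: [0.5875, -0.0416, 0.066]
tool_rot: [-1.571, -0.002, 3.114]
contact_force: [-0.2, -1.0, 0.9]
opening: 0.0003
```

Emit:
send_rows(motion=[[[0.01,0,0,0],[0.02,0,0,0],[0.03,0,0,0],[0.04,0,0,0],[0.047,0,0,0],[0.052,0,0,0],[0.054,0,0,0],[0.054,0,0,0]]])

```text
time: 10.45
tool_pos: [0.5335, -0.0402, 0.0663]
tool_rot: [-1.571, -0.002, 3.114]
contact_force: [1.2, -0.3, -0.4]
opening: 0.0004
```

Run:
```python
from h import *
s=snap('scene'); g=cv2.cvtColor(s['frame'],cv2.COLOR_RGB2BGR)
cv2.imwrite('pics/s6.png',cv2.resize(g[180:350,270:420],(530,600),interpolation=cv2.INTER_CUBIC))
d=snap('wrist','w6.png')
```

```text
(no output)
```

View pics/s6.png

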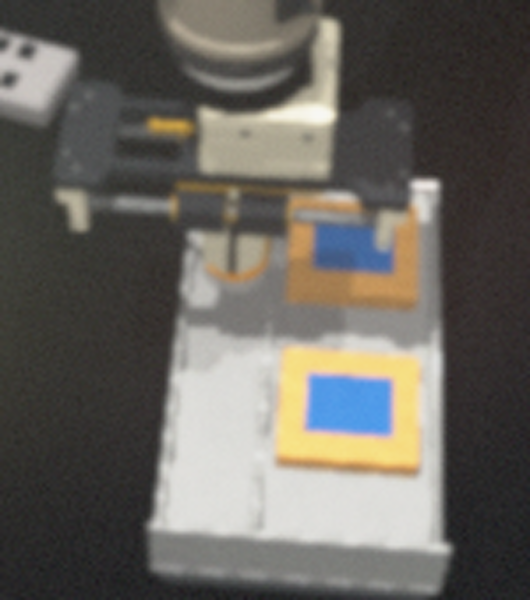

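View pics/w6.png

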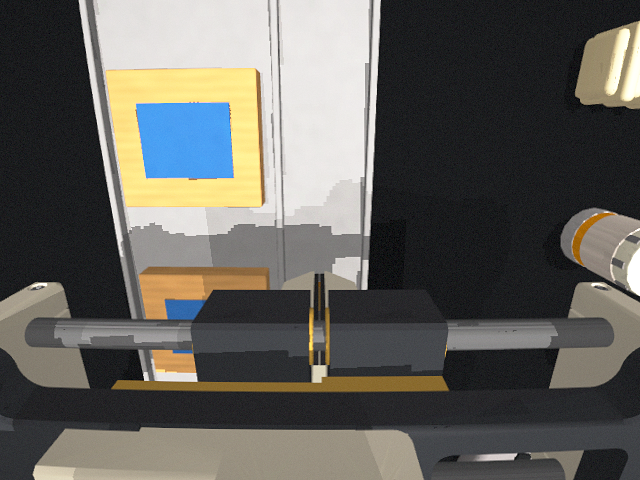

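Emit:
send_rows(motion=[[[0.003,0,0,0],[0.005,0,0,0],[0.005,0,0,0]]])

```text
time: 10.85
tool_pos: [0.5284, -0.04, 0.0661]
tool_rot: [-1.571, -0.003, 3.114]
contact_force: [1.4, 0.1, 0.2]
opening: 0.0007
```

Emit:
send_rows(motion=[[[0.001,0,0,0],[0.0025,0,0,0],[0.0025,0,0,0]]])

```text
time: 11.15
tool_pos: [0.526, -0.0399, 0.0661]
tool_rot: [-1.571, -0.002, 3.114]
contact_force: [1.7, -1.0, -0.2]
opening: 0.0004
```

Run:
```python
from h import *
s=st(); print(s['tool_pos'],s['tool_rot'],s['contact_force'],s['qpos'])
```

```text
[ 0.52595658 -0.03992176  0.06610601] [-1.57071340e+00 -2.32465609e-03  3.11379073e+00] [ 1.71419276 -1.03221019 -0.19367263] [-2.20786618e-01  5.26672951e-01  1.71576915e+00 -6.72306724e-04
  9.01416265e-01  1.37822930e+00]
```

Emit:
send_rows(motion=[[[0.001,0,0,0],[0.002,0,0,0],[0.002,0,0,0]]])

```text
time: 11.45
tool_pos: [0.5251, -0.04, 0.0667]
tool_rot: [-1.57, 0.001, 3.114]
contact_force: [4.4, -0.7, 1.2]
opening: 0.0007
```

Emit:
send_rows(motion=[[[0.001,0,0,0],[0.0015,0,0,0],[0.0015,0,0,0]]])

```text
time: 11.75
tool_pos: [0.5248, -0.0402, 0.0672]
tool_rot: [-1.57, 0.003, 3.114]
contact_force: [6.5, 0.8, 2.0]
opening: 0.0002
```

Emit:
send_rows(motion=[[[-0.015,0,0,0],[-0.03,0,0,0],[-0.03,-0.05,0,0],[-0.03,-0.1,0,0],[-0.05,-0.13,-0.04,0],[-0.07,-0.13,-0.09,0],[-0.075,-0.13,-0.14,0],[-0.075,-0.13,-0.19,0]]])

```text
time: 12.55
tool_pos: [0.6036, 0.142, 0.1967]
tool_rot: [-1.569, 0.001, 3.113]
contact_force: [0.2, 0.3, 0.3]
opening: 0.0006
```

Emit:
send_rows(motion=[[[0,0,-0.05,0],[0,0,-0.08,0],[0,0,-0.08,0],[0,0,-0.08,0]]], gripper=0.6)

```text
time: 12.95
tool_pos: [0.6047, 0.2221, 0.1956]
tool_rot: [-1.568, -0.002, 3.114]
contact_force: [0.1, -0.2, -0.4]
opening: 0.0281
```

```bash
cat > caps.py <<'E'
from h import *
def caps(t,box,z):
    f=cv2.cvtColor(t['frame'],cv2.COLOR_RGB2HSV)
    w=((f[...,1]<40)&(f[...,2]>195)).astype(np.uint8); m=np.zeros_like(w); x0,y0,x1,y1=box; m[y0:y1,x0:x1]=w[y0:y1,x0:x1]
    n,l,q,c=cv2.connectedComponentsWithStats(m); out=[]
    for i in range(1,n):
        if q[i][4]>150:
            p=ray(t,c[i],z)[0]; v=p[:2]-[.5705,-.0452]; ex=np.array([.9995,-.0325]); ey=np.array([.0325,.9995])
            out.append(p); print('cap',c[i].round(1),q[i].tolist(),p.round(4),'lane',(v@ex).round(4),(v@ey).round(4))
    return out
E
python3 - <<'E'
from caps import *
d=snap('wrist','w7.png'); t=snap('top','t7.png'); caps(t,(305,160,340,275),.082); caps(t,(390,160,530,290),.058)
print(st()['tool_pos'],shift([.593,.266,.121]).round(4))
P=[[.593,.266,.137],[.593,.266,.089]]
print(pix(d,P))
E
```

```text
cap [321.3 253.8] [311, 233, 22, 42, 701] [ 0.4757 -0.0404  0.082 ] lane -0.0949 0.0017
cap [472.3 208.9] [463, 200, 20, 19, 303] [ 0.5654 -0.3547  0.058 ] lane 0.0049 -0.3095
cap [415.5 224. ] [406, 215, 20, 19, 306] [ 0.5359 -0.2358  0.058 ] lane -0.0283 -0.1917
cap [483.4 259.4] [474, 250, 20, 20, 312] [ 0.4604 -0.3721  0.058 ] lane -0.0994 -0.3303
cap [425.5 267.4] [416, 258, 20, 20, 315] [ 0.4459 -0.2531  0.058 ] lane -0.1177 -0.2118
[0.60545729 0.22062581 0.19610022] [ 0.0137  0.075  -0.0452]
[[256.6827949  265.25770813]
 [266.54045612 242.97559612]]
```

View pics/w7.png

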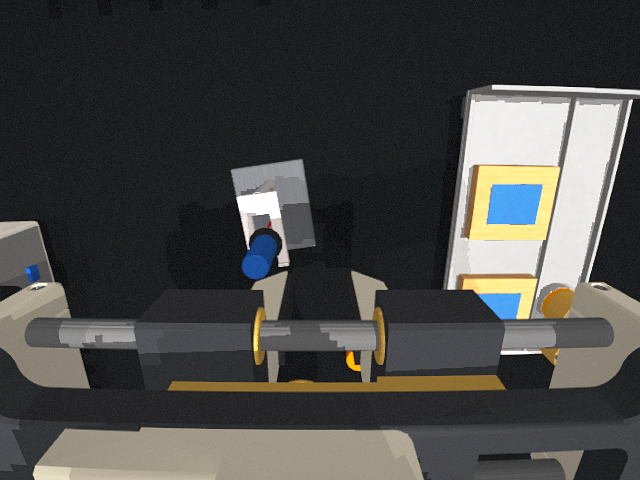

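View pics/t7.png

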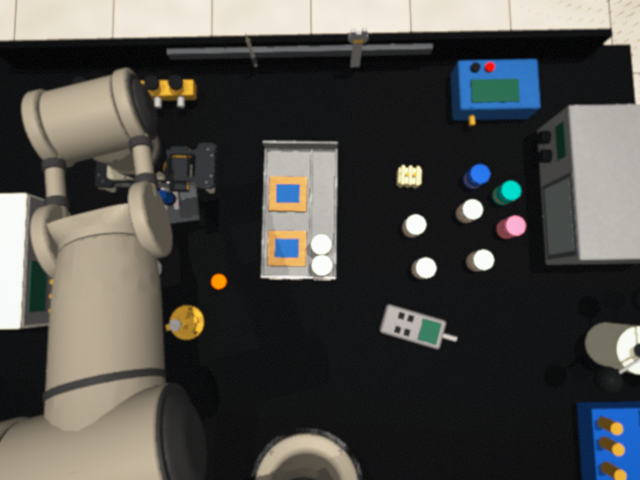

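Old caps are contiguous at top (311–332, 233–274), with lane x about -0.116 and -0.074: done. The wrist view shows the dauber handle at (257,265), exactly as predicted. Grasping it.

Emit:
send_rows(motion=[[[0.013,0,-0.045,0],[0.013,0,-0.045,0],[0.013,0.04,-0.045,0],[0.013,0.075,-0.045,0],[0.013,0.075,-0.045,0],[0.013,0.075,-0.045,0]]], gripper=0.6)

```text
time: 13.65
tool_pos: [0.594, 0.2646, 0.1215]
tool_rot: [-1.568, -0.002, 3.11]
contact_force: [0.4, 0.7, 0.4]
opening: 0.0549
```

Run:
```python
from h import *
d=snap('wrist','w8.png'); print(shift([.593,.266,.121]).round(4)); s=snap('scene'); g=cv2.cvtColor(s['frame'],cv2.COLOR_RGB2BGR)
cv2.imwrite('pics/s8.png',cv2.resize(g[190:335,430:565],(559,600),interpolation=cv2.INTER_CUBIC))
```

```text
[ 0.0019  0.0018 -0.0008]
```

View pics/w8.png

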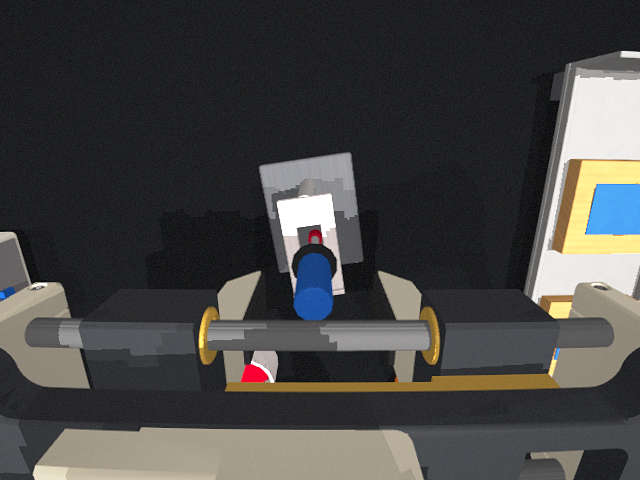

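View pics/s8.png

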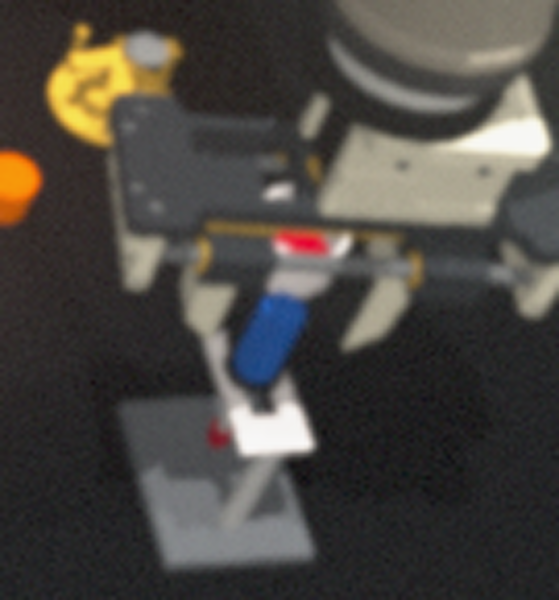

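Run:
```python
from h import *
d=snap('wrist'); print(pix(d,[[.593,.266,.137],[.593,.266,.089]]),'backproj',ray(d,(313.5,304),.137),ray(d,(314,256),.089),'tcp',st()['tool_pos'])
```

```text
[[317.512716   302.12922812]
 [317.74437883 264.69608938]] backproj [[0.59202916 0.26801358 0.137     ]] [[0.59890899 0.26813811 0.089     ]] tcp [0.59520163 0.2656598  0.12358834]
```

Emit:
send_rows(motion=[[[0.001,0.002,-0.002,0],[0.001,0.002,-0.002,0]]])

```text
time: 14.0
tool_pos: [0.5948, 0.268, 0.123]
tool_rot: [-1.57, 0.005, 3.111]
contact_force: [-0.0, 0.7, 0.2]
opening: 0.0552
```

Emit:
send_rows(motion=[[[0,0,0,0],[0,0,0,0],[0,0,0,0],[0,0,0,0],[0,0,0,0],[0,0,0,0]]], gripper=0.05, grip_force=30)

```text
time: 14.6
tool_pos: [0.5948, 0.268, 0.1228]
tool_rot: [-1.57, 0.005, 3.111]
contact_force: [0.3, 0.3, 0.6]
opening: 0.019
```

Emit:
send_rows(motion=[[[0,-0.03,0,0],[0,-0.06,0,0],[0,-0.085,0,0],[0,-0.085,0,0],[0,-0.085,0,0]]])

```text
time: 15.1
tool_pos: [0.5942, 0.268, 0.2076]
tool_rot: [-1.57, 0.005, 3.111]
contact_force: [0.1, -0.3, -0.7]
opening: 0.0187
```

Run:
```python
from h import *
d=snap('wrist','w9.png'); s=snap('scene'); g=cv2.cvtColor(s['frame'],cv2.COLOR_RGB2BGR)
cv2.imwrite('pics/s9.png',cv2.resize(g[190:335,430:565],(559,600),interpolation=cv2.INTER_CUBIC))
S=st();p=S['tool_pos']; print(p,S['tool_rot'])
P=[p-[0,0,.098],p-[0,0,.036],p+[0,0,.016]]
print('tip,collar,top',pix(d,P).round(1).tolist(),pix(s,P).round(1).tolist())
```

```text
[0.59356218 0.26780283 0.20607012] [-1.56925559e+00  2.14243898e-03  3.11098395e+00]
tip,collar,top [[319.0, 232.3], [319.0, 260.7], [319.0, 300.1]] [[494.1, 272.6], [504.1, 253.0], [513.4, 234.6]]
```

View pics/w9.png

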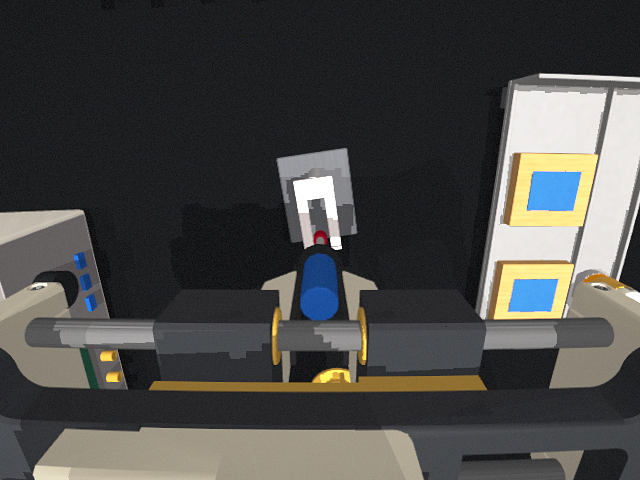

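View pics/s9.png

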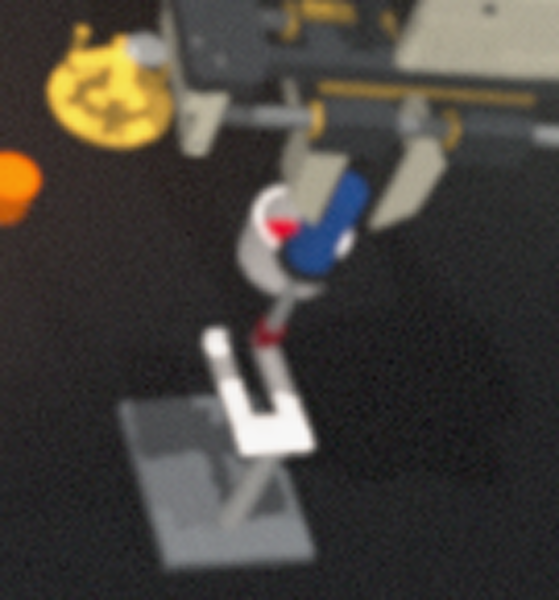

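Dauber is held: its tip is at wrist (320,232–246) and scene (494,271), matching the prediction. Moving over the pot.

Emit:
send_rows(motion=[[[0.04,0,-0.015,0],[0.08,0,-0.035,0],[0.12,0,-0.055,0],[0.1375,0.03,-0.0625,0],[0.1375,0.045,-0.0625,0],[0.1375,0.045,-0.0625,0]]])

```text
time: 15.8
tool_pos: [0.4556, 0.3338, 0.1574]
tool_rot: [-1.566, -0.004, 3.112]
contact_force: [-0.2, -0.0, -1.4]
opening: 0.0191
```

```bash
cat > look.py <<'E'
from h import *
import sys
def look(tag,sb):
    d=snap('wrist','w%s.png'%tag); s=snap('scene'); g=cv2.cvtColor(s['frame'],cv2.COLOR_RGB2BGR)
    x0,y0,x1,y1=sb; k=min(800/(x1-x0),600/(y1-y0))
    cv2.imwrite('pics/s%s.png'%tag,cv2.resize(g[y0:y1,x0:x1],None,fx=k,fy=k,interpolation=cv2.INTER_CUBIC)); print('scale',k)
    S=st();p=np.array(S['tool_pos']); print(p.round(4),np.round(S['tool_rot'],3),np.round(S['contact_force'],1))
    return d,s,p
E
python3 - <<'E'
from look import *
d,s,p=look('10',(440,190,570,310))
tip=p-[0,0,.098]
print('tip',pix(d,tip),pix(s,tip)); print('pot',pix(d,[.458,.3345,.034]),pix(s,[.458,.3345,.034]))
E
```

```text
scale 5.0
[0.4581 0.3342 0.1601] [-1.568e+00  1.000e-03  3.111e+00] [0.5 0.5 0.8]
tip [[317.49134942 229.08019705]] [[506.38838756 235.61802061]]
pot [[317.12602826 219.91679367]] [[502.6048642  243.57148756]]
```

View pics/w10.png

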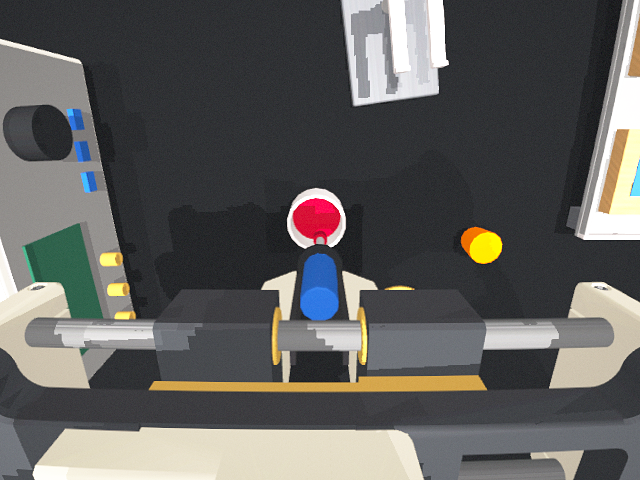

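View pics/s10.png

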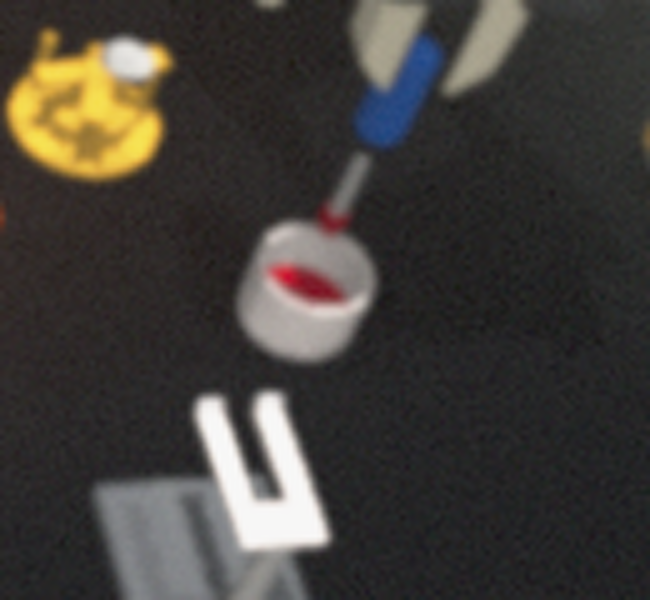

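Pot mouth at wrist (316,218), predicted (317,220). Dipping.

Emit:
send_rows(motion=[[[0,0.02,0,0],[0,0.04,0,0],[0,0.048,0,0],[0,0.048,0,0],[0,0.048,0,0],[0,0.048,0,0],[0,0.048,0,0]]])

```text
time: 16.6
tool_pos: [0.4587, 0.3343, 0.1131]
tool_rot: [-1.569, 0.002, 3.111]
contact_force: [-0.3, -0.6, -0.6]
opening: 0.019
```

Run:
```python
from look import *
d,s,p=look('11',(440,190,570,310))
tip=p-[0,0,.098]
print('tip',tip)
```

```text
scale 5.0
[0.4585 0.3342 0.1127] [-1.569e+00  2.000e-03  3.111e+00] [ 0.5 -0.5 -0.7]
tip [0.45846404 0.33424626 0.01474615]
```

View pics/w11.png

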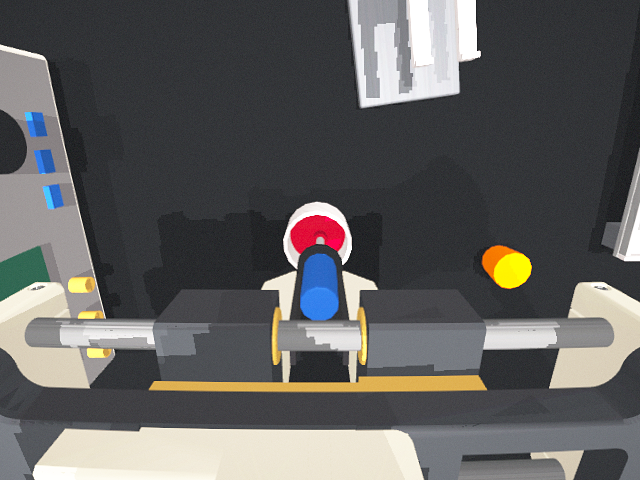

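View pics/s11.png

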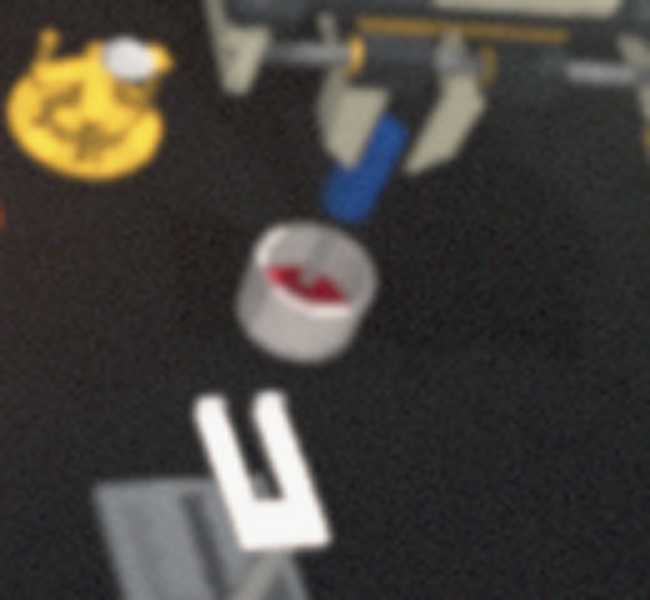

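Dipped: the tip is about 20 mm below the mouth and centred. Going 2 mm deeper, holding, then lifting and moving to old1's cap.

Emit:
send_rows(motion=[[[0,0.002,0,0],[0,0.002,0,0],[0,0.002,0,0]]])

```text
time: 17.0
tool_pos: [0.4584, 0.3342, 0.1107]
tool_rot: [-1.569, 0.002, 3.111]
contact_force: [0.2, -0.1, 0.3]
opening: 0.0188
```

Emit:
send_rows(motion=[[[0,-0.03,0,0],[0,-0.06,0,0],[0,-0.1,0,0],[0,-0.1,0.03,0],[0,-0.1,0.07,0],[-0.002,-0.1,0.12,0],[-0.004,-0.1,0.17,0],[-0.005,-0.1,0.22,0]]])

```text
time: 17.8
tool_pos: [0.4562, 0.1128, 0.2113]
tool_rot: [-1.569, 0.002, 3.112]
contact_force: [1.5, -0.1, -0.3]
opening: 0.0188
```

Emit:
send_rows(motion=[[[-0.001,0,0.05,0],[-0.002,0,0.1,0],[-0.003,0,0.14,0],[-0.003,0,0.154,0],[-0.003,0,0.154,0],[-0.003,0,0.154,0]]])

```text
time: 18.4
tool_pos: [0.4545, -0.041, 0.2116]
tool_rot: [-1.569, 0.002, 3.111]
contact_force: [0.7, 0.2, 0.4]
opening: 0.0187
```

Run:
```python
from look import *
d,s,p=look('12',(290,170,430,290))
tip=p-[0,0,.0998]
print('tip',tip,pix(d,tip),pix(s,tip)); P=[[.4547,-.0397,.082],[.4967,-.0411,.082]];print('caps',pix(d,P),pix(s,P)); print(shift([.4547,-.0397,.182]))
```

```text
scale 5.0
[ 0.4545 -0.0402  0.2116] [-1.569e+00  2.000e-03  3.113e+00] [ 0.4  0.5 -0.5]
tip [ 0.4545386  -0.04021338  0.11176005] [[317.59787427 231.08117826]] [[337.48582767 211.93653208]]
caps [[317.11237771 221.28453991]
 [317.11910398 174.05697154]] [[337.45700024 221.2980353 ]
 [336.02034971 235.99125218]]
[-7.92770014e-05  2.95594573e-02 -5.64444469e-04]
```

View pics/w12.png

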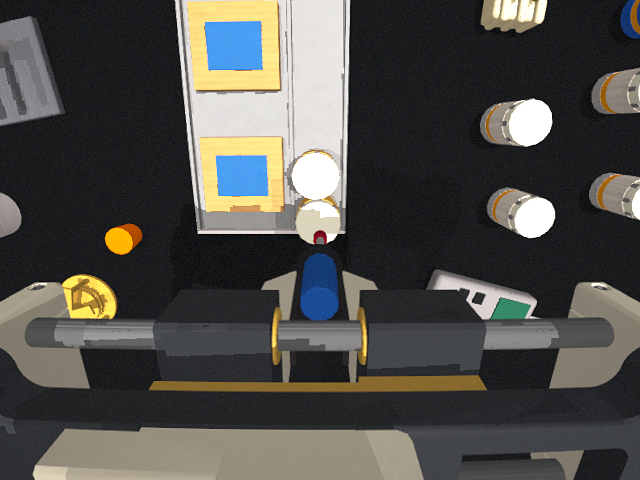

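View pics/s12.png

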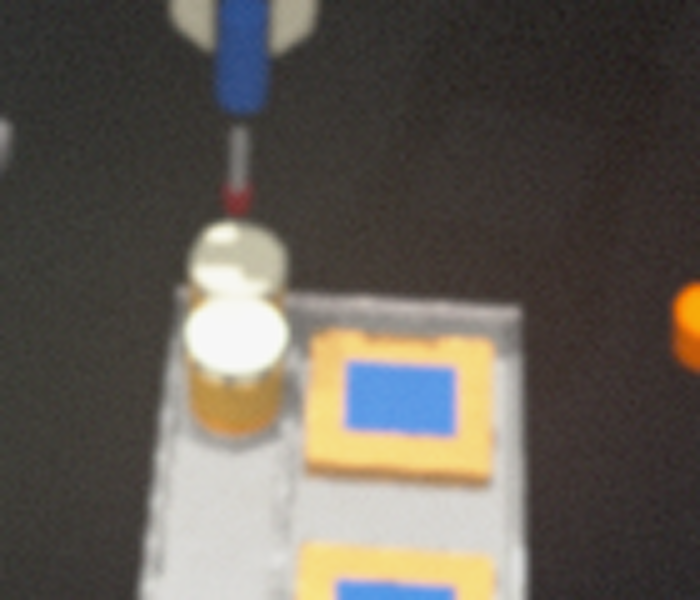

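Cap1 at wrist (318,221) is as predicted. Dabbing.

Emit:
send_rows(motion=[[[0,0.015,0,0],[0,0.024,0,0],[0,0.027,0,0],[0,0.027,0,0]]])

```text
time: 18.9
tool_pos: [0.4544, -0.0397, 0.1842]
tool_rot: [-1.569, 0.001, 3.114]
contact_force: [-0.2, 0.4, -0.3]
opening: 0.0188
```

Emit:
send_rows(motion=[[[0,0.002,0,0],[0,0.004,0,0],[0,0.004,0,0]]])

```text
time: 19.2
tool_pos: [0.4556, -0.0399, 0.1816]
tool_rot: [-1.569, 0.005, 3.114]
contact_force: [0.7, 1.5, 6.4]
opening: 0.0189
```

Contact at 6.4 N. Holding briefly, then going back to the pot.

Emit:
send_rows(motion=[[[0,0,0,0],[0,0,0,0],[0,-0.015,0,0],[0,-0.03,0,0],[0,-0.03,-0.04,0],[0.002,-0.03,-0.09,0],[0.003,-0.03,-0.14,0],[0.004,-0.03,-0.19,0]]])

```text
time: 20.0
tool_pos: [0.4565, 0.1518, 0.2112]
tool_rot: [-1.569, 0.005, 3.113]
contact_force: [0.2, 0.3, 0.5]
opening: 0.0187
```

Emit:
send_rows(motion=[[[0.001,0,-0.05,0],[0.002,0,-0.1,0],[0.003,0,-0.15,0],[0.003,0,-0.184,0],[0.003,0,-0.184,0],[0.003,0,-0.184,0]]])

```text
time: 20.6
tool_pos: [0.4582, 0.336, 0.2101]
tool_rot: [-1.568, 0.004, 3.115]
contact_force: [0.3, -0.5, -0.0]
opening: 0.0186
```

Run:
```python
from look import *
d,s,p=look('13',(440,190,570,310))
tip=p-[0,0,.0998]
print('tip',tip,pix(d,tip),pix(s,tip)); P=[.458,.3345,.034];print('pot',pix(d,P),pix(s,P)); print(shift([.458,.3345,.111]))
```

```text
scale 5.0
[0.4587 0.3347 0.2106] [-1.568  0.004  3.112] [ 0.3 -0.4  0.6]
tip [0.45868534 0.33472224 0.11075427] [[319.93841091 230.89339415]] [[513.84597164 221.11703136]]
pot [[319.76544943 210.01521772]] [[502.6048642  243.57148756]]
[ 1.10738763e-03  9.95507119e-02 -4.12061131e-05]
```

View pics/w13.png

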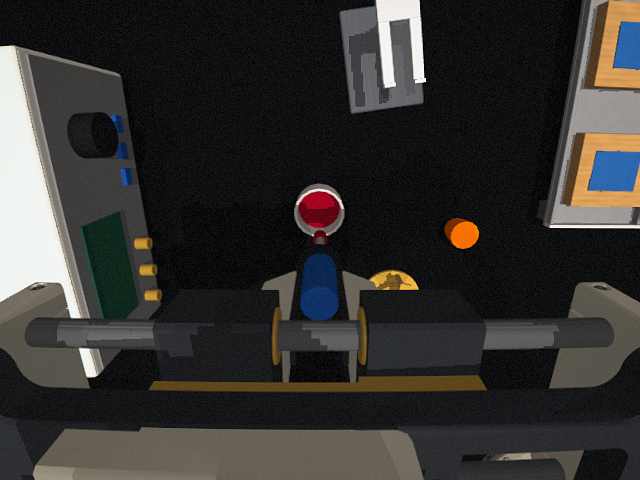

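View pics/s13.png

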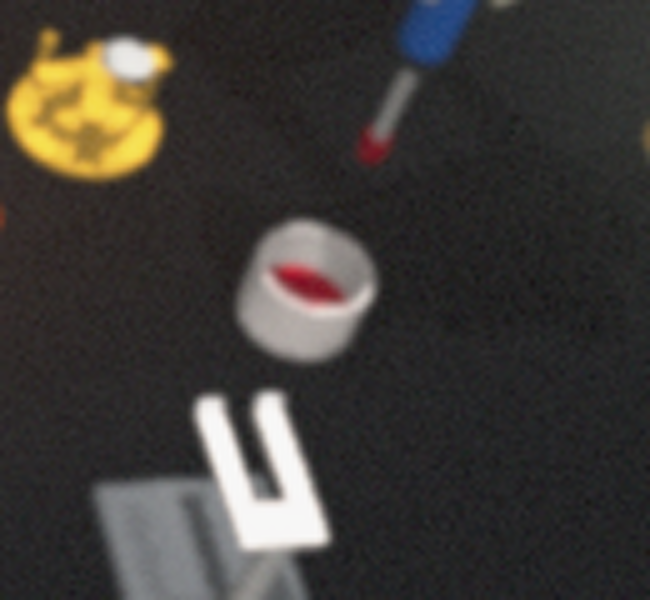

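Pot unmoved at wrist (319,210) and the tip is centred over it. Second dip, then on to old2.

Emit:
send_rows(motion=[[[0.001,0.035,0,0],[0.001,0.07,0,0],[0.001,0.09,0,0],[0.001,0.1,0,0],[0.001,0.1,0,0],[0.001,0.1,0,0],[0.001,0.1,0,0],[0.001,0.1,0,0]]])

```text
time: 21.5
tool_pos: [0.4586, 0.3347, 0.1116]
tool_rot: [-1.569, 0.006, 3.112]
contact_force: [-0.2, -0.5, -0.9]
opening: 0.0186
```

Emit:
send_rows(motion=[[[0,0,0,0],[0,-0.03,0,0],[0,-0.065,0,0],[0,-0.1,0,0],[0,-0.1,0.03,0],[-0.01,-0.1,0.075,0],[-0.015,-0.1,0.125,0],[-0.02,-0.1,0.17,0]]])

```text
time: 22.3
tool_pos: [0.4728, 0.1627, 0.2125]
tool_rot: [-1.569, 0.007, 3.113]
contact_force: [-0.5, -0.7, -0.7]
opening: 0.019
```

Emit:
send_rows(motion=[[[-0.01,0,0.049,0],[-0.02,0,0.098,0],[-0.025,0,0.145,0],[-0.03,0,0.19,0],[-0.03,0,0.205,0],[-0.03,0,0.205,0],[-0.03,0,0.205,0]]])

```text
time: 23.0
tool_pos: [0.4969, -0.0429, 0.2133]
tool_rot: [-1.569, 0.007, 3.112]
contact_force: [0.0, -0.8, -1.5]
opening: 0.0187
```

Run:
```python
from look import *
d,s,p=look('14',(290,170,430,290))
tip=p-[0,0,.0998]
print('tip',tip,pix(d,tip),pix(s,tip)); P=[[.4547,-.0397,.082],[.4967,-.0411,.082]];print('caps',pix(d,P),pix(s,P)); print(shift([.4967,-.0411,.182]))
```

```text
scale 5.0
[ 0.4969 -0.042   0.2132] [-1.569  0.007  3.114] [ 0.   0.9 -0. ]
tip [ 0.49690743 -0.04200442  0.11344001] [[317.45150061 231.65582157]] [[335.83265883 226.31185624]]
caps [[316.52032841 265.25839802]
 [316.56251802 221.88475718]] [[337.45700024 221.2980353 ]
 [336.02034971 235.99125218]]
[ 0.00045086  0.031236   -0.00095304]
```

View pics/w14.png

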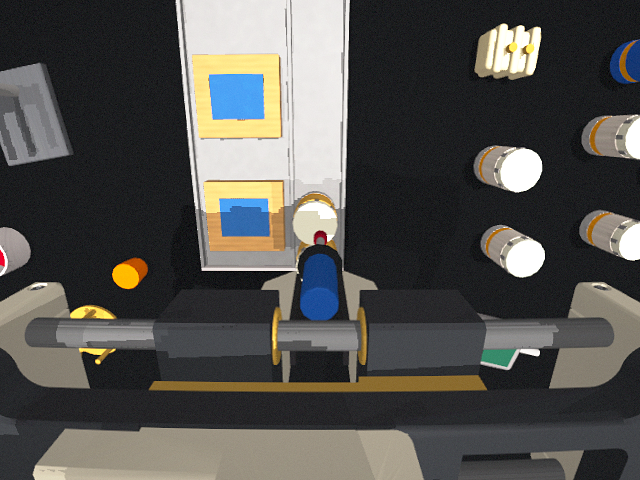

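Cap2 at wrist (315,219), predicted (316.5,222). Dabbing.

Emit:
send_rows(motion=[[[0,0.015,-0.001,0],[0,0.026,-0.001,0],[0,0.029,-0.001,0],[0,0.029,-0.001,0]]])

```text
time: 23.5
tool_pos: [0.4969, -0.0405, 0.1838]
tool_rot: [-1.569, 0.006, 3.115]
contact_force: [-1.9, 0.2, -0.6]
opening: 0.0186
```

Emit:
send_rows(motion=[[[0,0.002,0,0],[0,0.0035,0,0],[0,0.0035,0,0],[0,0.0035,0,0]]])

```text
time: 23.9
tool_pos: [0.4976, -0.0406, 0.1813]
tool_rot: [-1.569, 0.008, 3.115]
contact_force: [-0.4, 0.3, 6.5]
opening: 0.0188
```

Dabbed at 6.5 N. Lifting and moving in front of the fork.

Emit:
send_rows(motion=[[[0,0,0,0],[0,0,0,0],[0,-0.015,0,0],[0,-0.03,0,0],[0,-0.04,-0.04,0],[-0.01,-0.05,-0.08,0],[-0.015,-0.05,-0.13,0],[-0.02,-0.05,-0.18,0]]])

```text
time: 24.7
tool_pos: [0.5221, 0.1399, 0.2312]
tool_rot: [-1.569, 0.008, 3.114]
contact_force: [1.7, 0.2, -0.1]
opening: 0.0186
```

Emit:
send_rows(motion=[[[-0.005,0,-0.05,0],[-0.01,0,-0.1,0],[-0.01,0,-0.123,0],[-0.01,0,-0.123,0],[-0.01,0,-0.123,0]]])

```text
time: 25.2
tool_pos: [0.5351, 0.2625, 0.2304]
tool_rot: [-1.568, 0.007, 3.115]
contact_force: [0.4, -0.9, -0.8]
opening: 0.0189
```

Run:
```python
from look import *
d,s,p=look('15',(420,190,550,310))
f=cv2.cvtColor(d['frame'],cv2.COLOR_RGB2BGR)
cv2.imwrite('pics/w15c.png',cv2.resize(f[100:280,230:410],(600,600),interpolation=cv2.INTER_CUBIC))
tip=p-[0,0,.0998]
print('tip',tip,pix(d,tip),pix(s,tip)); P=[.5945,.267,.085];print('fork',pix(d,P),pix(s,P))
```

```text
scale 5.0
[0.5354 0.2613 0.2309] [-1.568  0.008  3.113] [ 0.8 -0.1 -0.4]
tip [0.53540274 0.26131835 0.13108276] [[319.79466313 231.4082945 ]] [[488.75204361 241.60693505]]
fork [[311.40084302 153.28316543]] [[490.29181661 279.76167397]]
```

View pics/w15c.png

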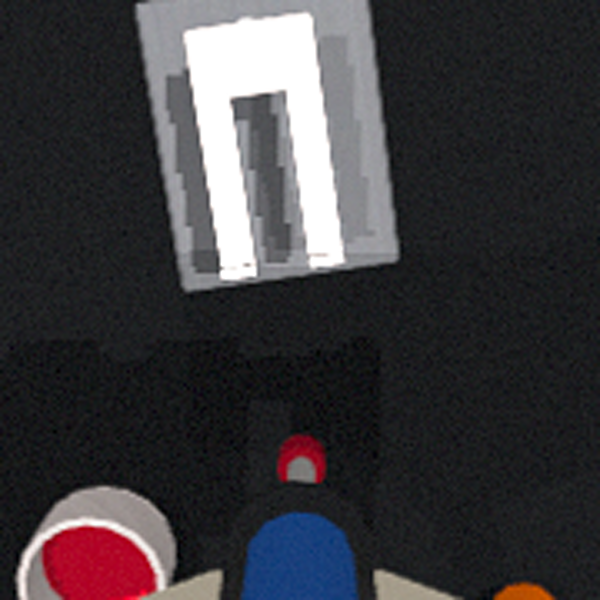

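View pics/s15.png

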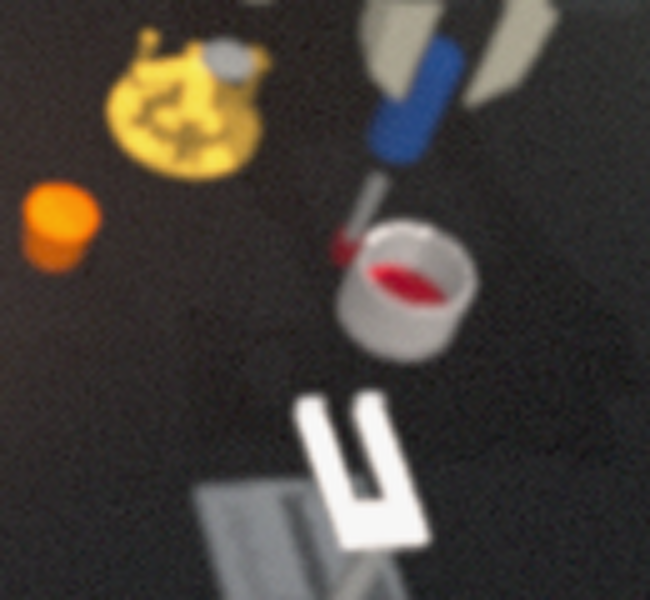

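Run:
```python
from h import *
d=snap('wrist')
for n,c in [('openL',(255,270)),('openR',(310,262)),('backL',(232,98)),('backR',(288,92)),('BL',(184,32)),('BR',(312,14)),('outL',(220,272)),('outR',(343,262))]:
    print(n,ray(d,(230+c[0]/3.333,100+c[1]/3.333),.085)[0].round(4))
```

```text
openL [0.5703 0.2711 0.085 ]
openR [0.572 0.256 0.085]
backL [0.6158 0.2754 0.085 ]
backR [0.6169 0.2606 0.085 ]
BL [0.6327 0.2871 0.085 ]
BR [0.6361 0.2538 0.085 ]
outL [0.5701 0.2807 0.085 ]
outR [0.5718 0.247  0.085 ]
```

Emit:
send_rows(motion=[[[-0.003,0.04,0.001,0],[-0.003,0.08,0.001,0],[-0.003,0.095,0.001,0],[-0.003,0.095,0.001,0],[-0.003,0.095,0.001,0]]])

```text
time: 25.85
tool_pos: [0.54, 0.259, 0.137]
tool_rot: [-1.569, 0.009, 3.111]
contact_force: [-0.1, 0.1, 0.6]
opening: 0.0187
```

Run:
```python
from look import *
d,s,p=look('16',(420,190,550,310))
print(shift([.594,.266,p[2]]))
```

```text
scale 5.0
[0.5404 0.2596 0.138 ] [-1.57   0.011  3.111] [ 0.7 -1.3 -0.2]
[-0.05337218  0.00058651 -0.00796958]
```

View pics/s16.png

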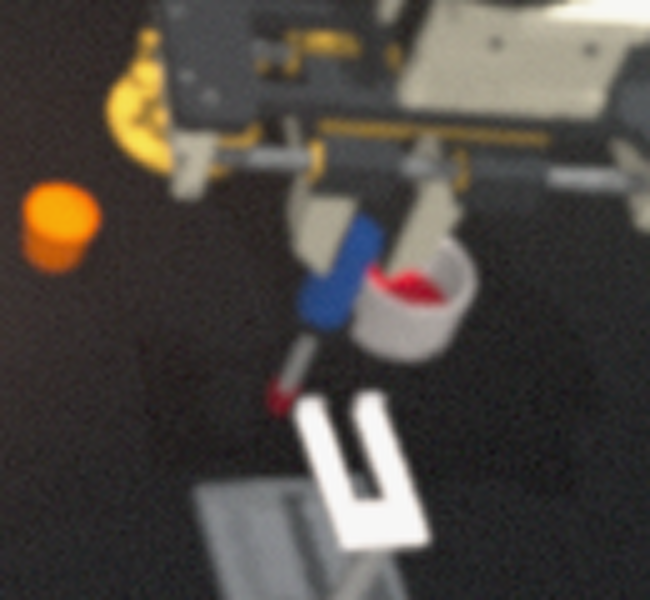

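View pics/w16.png

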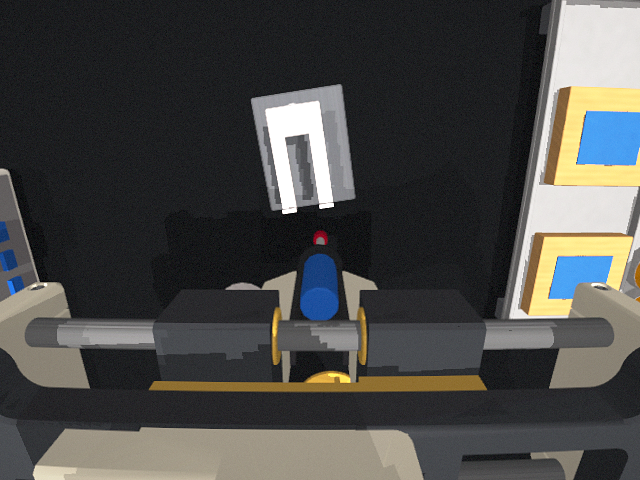

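Emit:
send_rows(motion=[[[-0.012,0,-0.002,0],[-0.025,0,-0.004,0],[-0.038,0,-0.006,0],[-0.048,0,-0.0075,0],[-0.053,0,-0.008,0],[-0.053,0,-0.008,0],[-0.053,0,-0.008,0]]])

```text
time: 26.65
tool_pos: [0.5934, 0.266, 0.1391]
tool_rot: [-1.57, 0.012, 3.111]
contact_force: [-0.2, 0.0, -0.4]
opening: 0.0187
```

Run:
```python
from look import *
d,s,p=look('17',(420,190,550,310))
```

```text
scale 5.0
[0.5932 0.2661 0.1389] [-1.57   0.011  3.112] [ 0.2  0.1 -0.2]
```

View pics/s17.png

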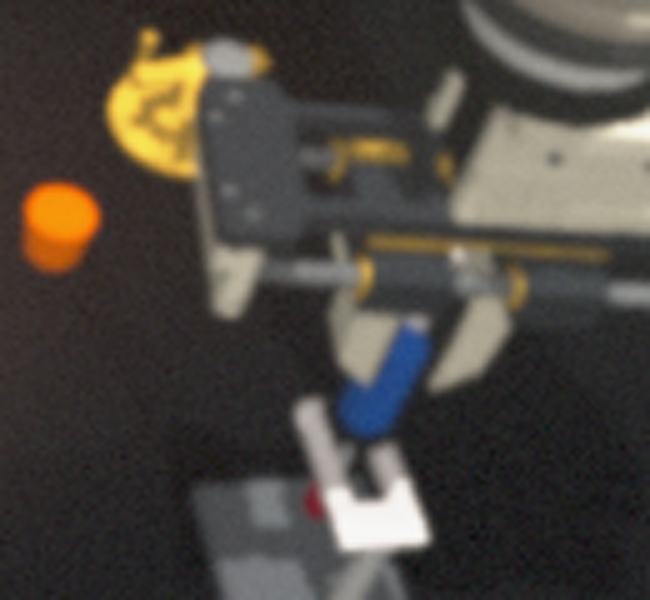

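View pics/w17.png

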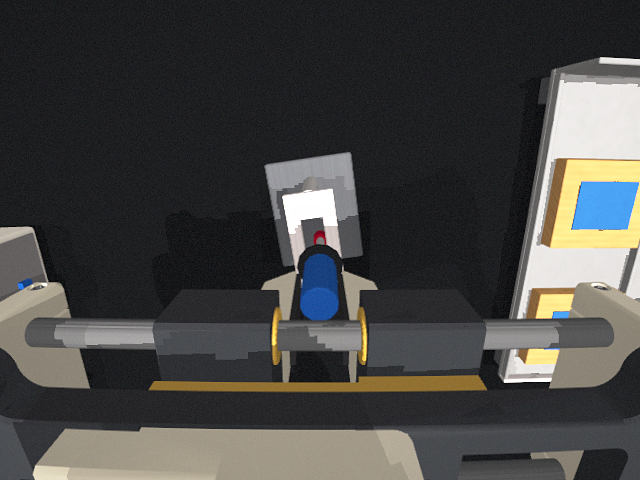

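The stem is in the slot: tip at wrist (320,238), slot around it. Lowering to rest.

Emit:
send_rows(motion=[[[0,0.006,0,0],[0,0.011,0,0],[0,0.014,0,0],[0,0.014,0,0]]])

```text
time: 27.15
tool_pos: [0.5929, 0.2659, 0.124]
tool_rot: [-1.569, 0.01, 3.112]
contact_force: [0.0, 0.4, -0.9]
opening: 0.0189
```

Emit:
send_rows(motion=[[[0,0.001,0,0],[0,0.002,0,0],[0,0.002,0,0]]])

```text
time: 27.45
tool_pos: [0.5932, 0.2659, 0.1225]
tool_rot: [-1.569, 0.011, 3.112]
contact_force: [-0.0, -0.3, 2.1]
opening: 0.0189
```

Contact at 2.1 N, so the collar is resting. Releasing and moving up.

Emit:
send_rows(motion=[[[0,0,0,0],[0,0,0,0],[0,0,0,0],[0,0,0,0]]], gripper=0.5)

```text
time: 27.85
tool_pos: [0.5931, 0.2659, 0.1223]
tool_rot: [-1.569, 0.01, 3.112]
contact_force: [0.0, 0.4, -0.4]
opening: 0.0444
```

Emit:
send_rows(motion=[[[0,-0.03,0,0],[0,-0.07,0,0],[0,-0.1,0,0],[0.02,-0.1,0.04,0],[0.04,-0.1,0.08,0],[0.06,-0.1,0.12,0],[0.06,-0.1,0.17,0],[0.06,-0.1,0.22,0]]])

```text
time: 28.65
tool_pos: [0.5247, 0.0468, 0.2225]
tool_rot: [-1.569, 0.011, 3.113]
contact_force: [0.3, -0.7, 1.0]
opening: 0.0458
```

Run:
```python
from look import *
from caps import caps
d,s,p=look('18',(420,190,550,310))
t=snap('top','t18.png'); f=cv2.cvtColor(t['frame'],cv2.COLOR_RGB2BGR); cv2.imwrite('pics/t18.png',cv2.resize(f[165:345,115:250],(450,600),interpolation=cv2.INTER_CUBIC))
caps(t,(390,160,530,290),.058); caps(t,(305,160,340,275),.082)
print(p)
```

```text
scale 5.0
[0.5254 0.0428 0.2223] [-1.567  0.011  3.106] [-1.   0.5 -0.1]
cap [472.3 208.9] [463, 200, 20, 19, 304] [ 0.5655 -0.3547  0.058 ] lane 0.005 -0.3095
cap [415.5 224. ] [406, 215, 20, 19, 306] [ 0.5359 -0.2358  0.058 ] lane -0.0283 -0.1917
cap [483.3 259.4] [474, 250, 20, 20, 313] [ 0.4603 -0.3721  0.058 ] lane -0.0995 -0.3303
cap [425.5 267.4] [416, 258, 20, 20, 316] [ 0.446  -0.2531  0.058 ] lane -0.1177 -0.2118
cap [321.1 244.2] [311, 235, 21, 19, 293] [ 0.4951 -0.0403  0.082 ] lane -0.0755 0.0024
cap [321.7 264.7] [312, 255, 21, 20, 337] [ 0.4538 -0.0408  0.082 ] lane -0.1168 0.0006
[0.52540481 0.04276109 0.22231591]
```

View pics/s18.png

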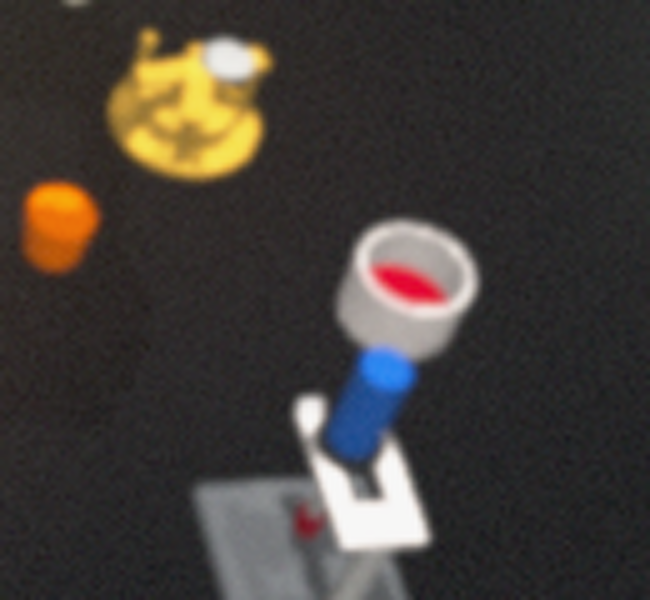

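View pics/t18.png

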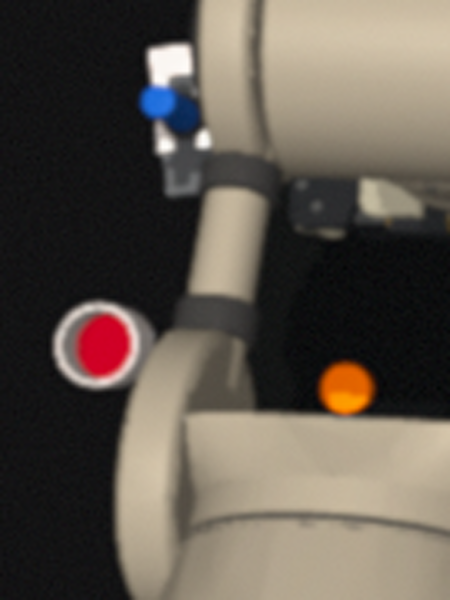

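View pics/w18.png

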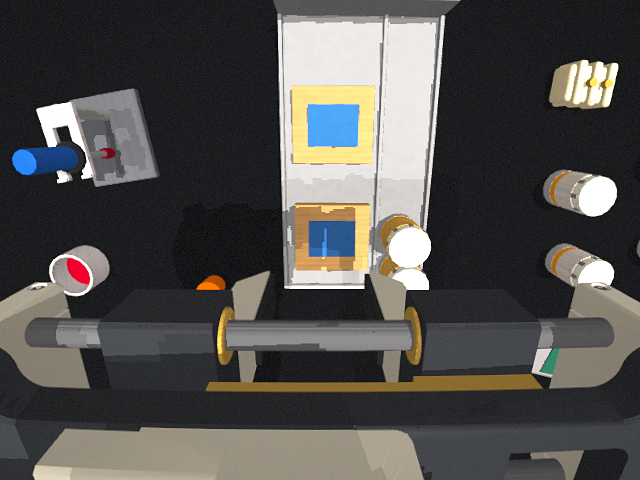

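The dauber hangs as at the start: handle top at scene (497,264), originally (498,264.6). Old caps read lane x -0.117 and -0.0755. The new ones are still at their starting spots. Moving over the first one.

Emit:
send_rows(motion=[[[-0.004,0,0.05,0],[-0.008,0,0.1,0],[-0.012,0,0.15,0],[-0.016,0.02,0.2,0],[-0.02,0.06,0.25,0],[-0.02,0.09,0.278,0],[-0.02,0.09,0.278,0],[-0.02,0.09,0.278,0]]], gripper=0.72)

```text
time: 29.6
tool_pos: [0.5364, -0.2329, 0.1311]
tool_rot: [-1.571, 0.008, 3.106]
contact_force: [0.8, -0.7, 1.4]
opening: 0.0661
```

Run:
```python
from h import *
d=snap('wrist','w19.png'); P=[[.5359,-.2358,.058],[.5359,-.2358,0]]; print(pix(d,P), shift([.5359,-.2358,.049]).round(4), st()['tool_pos'])
```

```text
[[322.74938622 242.62422891]
 [322.11542718 222.16845517]] [0.002  0.0837 0.0036] [ 0.53717897 -0.23216633  0.13275278]
```

View pics/w19.png

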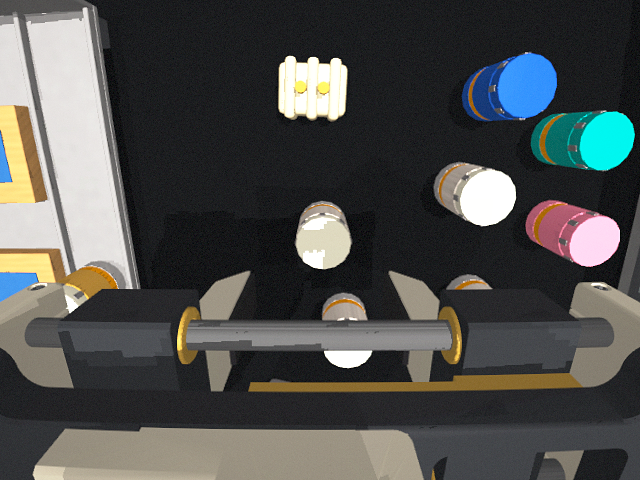

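Target cap at wrist (323,241) is as predicted. Grip and lift.

Emit:
send_rows(motion=[[[0.002,0.04,0.0035,0],[0.002,0.075,0.0035,0],[0.002,0.083,0.0035,0],[0.002,0.083,0.0035,0],[0.002,0.083,0.0035,0]]])

```text
time: 30.15
tool_pos: [0.5375, -0.2354, 0.0521]
tool_rot: [-1.569, 0.013, 3.108]
contact_force: [0.8, -0.3, -0.4]
opening: 0.0661
```

Emit:
send_rows(motion=[[[0,0,0,0],[0,0,0,0],[0,0,0,0],[0,0,0,0],[0,0,0,0],[0,0,0,0]]], gripper=0.3, grip_force=30)

```text
time: 30.75
tool_pos: [0.5378, -0.2358, 0.0526]
tool_rot: [-1.568, 0.014, 3.108]
contact_force: [-0.9, -0.8, 5.5]
opening: 0.0391
```

Emit:
send_rows(motion=[[[0,-0.025,0,0],[0,-0.06,0,0],[0,-0.09,0,0],[0,-0.09,0,0]]])

```text
time: 31.15
tool_pos: [0.5384, -0.2366, 0.1465]
tool_rot: [-1.564, 0.021, 3.108]
contact_force: [0.4, -0.7, -1.5]
opening: 0.0389
```

Run:
```python
from look import *
d,s,p=look('20',(180,190,320,310))
P=[p+[0,0,.009],p-[0,0,.049]]; print(pix(s,P),pix(d,P)); print(shift([.6834,-.0489,p[2]]))
```

```text
scale 5.0
[ 0.5363 -0.2354  0.1423] [-1.568  0.014  3.108] [ 0.2 -0.2 -1.5]
[[237.16841283 224.65205075]
 [241.56732214 243.15676344]] [[316.3046039  293.64110136]
 [316.44837682 255.3672549 ]]
[-0.1407305   0.00144959 -0.19130958]
```

View pics/s20.png

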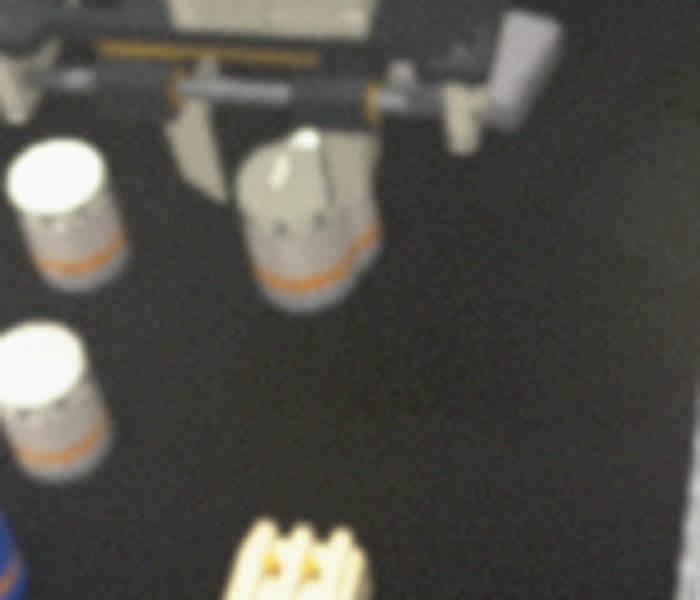

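View pics/w20.png

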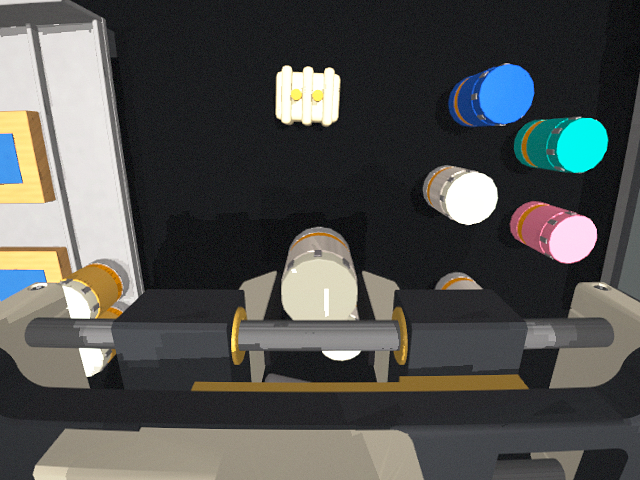

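The cartridge is held: cap at wrist (319,293), as expected. Moving it over the rear slot.

Emit:
send_rows(motion=[[[-0.029,0,-0.038,0],[-0.058,0,-0.077,0],[-0.087,0,-0.116,0],[-0.116,0,-0.155,0],[-0.1407,0,-0.1913,0],[-0.1407,0.02,-0.1913,0],[-0.1407,0.04,-0.1913,0],[-0.1407,0.04,-0.1913,0]]])

```text
time: 32.05
tool_pos: [0.6807, -0.0479, 0.0976]
tool_rot: [-1.57, 0.003, 3.109]
contact_force: [-0.6, -0.7, -1.6]
opening: 0.039
```

Run:
```python
from look import *
d,s,p=look('21',(290,230,410,340))
P=[p+[0,0,.005],p-[0,0,.053]]; print(pix(s,P),pix(d,P)); print(shift([.6834,-.0489,.079]))
```

```text
scale 5.454545454545454
[ 0.683 -0.049  0.102] [-1.569  0.01   3.108] [ 0.1 -0.3 -0.3]
[[327.59735423 305.71604617]
 [327.5372253  321.32413533]] [[320.49863192 289.99159262]
 [320.06471155 250.2138707 ]]
[-0.00016857  0.02304337 -0.00017336]
```

View pics/s21.png

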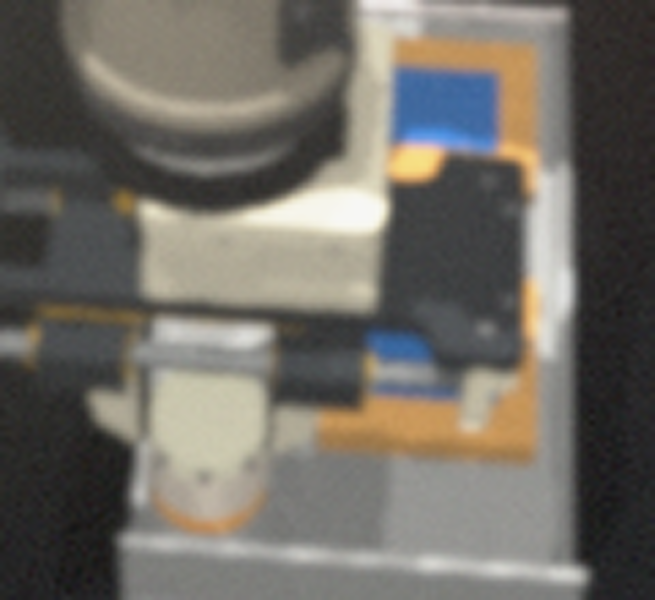

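View pics/w21.png

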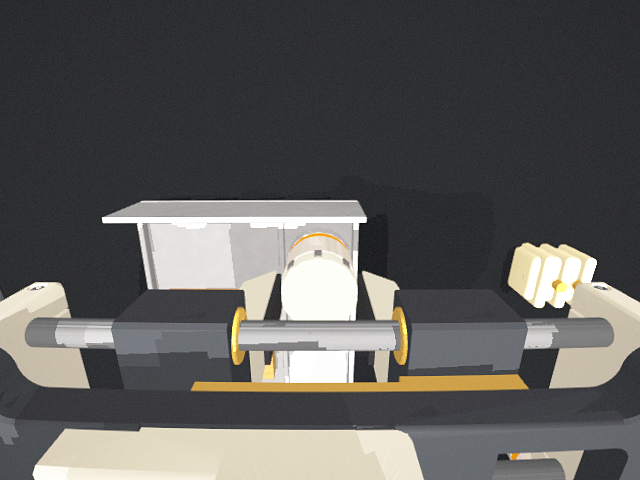

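Cap at wrist (319,290), centred between the lane walls (286/354). Lowering.

Emit:
send_rows(motion=[[[0,0.012,0,0],[0,0.02,0,0],[0,0.023,0,0],[0,0.023,0,0]]])

```text
time: 32.55
tool_pos: [0.6828, -0.0492, 0.0784]
tool_rot: [-1.569, 0.009, 3.107]
contact_force: [0.2, 0.4, -1.2]
opening: 0.0385
```

Emit:
send_rows(motion=[[[0,0.001,0,0],[0,0.002,0,0],[0,0.002,0,0]]])

```text
time: 32.85
tool_pos: [0.683, -0.0493, 0.0768]
tool_rot: [-1.569, 0.01, 3.107]
contact_force: [-1.0, -0.2, -0.3]
opening: 0.0392
```

Emit:
send_rows(motion=[[[0,0.001,0,0],[0,0.002,0,0],[0,0.002,0,0]]])

```text
time: 33.15
tool_pos: [0.6836, -0.0493, 0.0768]
tool_rot: [-1.568, 0.012, 3.107]
contact_force: [-3.2, -0.0, 8.1]
opening: 0.0392
```

Seated at 8 N. Releasing, lifting, and going to the next one at (0.446,-0.253).

Emit:
send_rows(motion=[[[0,0,0,0],[0,0,0,0],[0,0,0,0],[0,0,0,0]]], gripper=0.72)

```text
time: 33.55
tool_pos: [0.6835, -0.0493, 0.0765]
tool_rot: [-1.568, 0.012, 3.107]
contact_force: [0.2, 0.2, 1.1]
opening: 0.0643
```

Emit:
send_rows(motion=[[[0,-0.02,0,0],[0,-0.05,0,0],[0,-0.08,0,0],[0,-0.09,0,0]]])

```text
time: 33.95
tool_pos: [0.684, -0.0493, 0.1699]
tool_rot: [-1.568, 0.017, 3.107]
contact_force: [1.0, 0.6, -0.1]
opening: 0.0658
```

Emit:
send_rows(motion=[[[0.035,0,0.032,0],[0.07,0,0.064,0],[0.105,0,0.096,0],[0.14,0,0.128,0],[0.175,0,0.16,0],[0.21,0,0.192,0],[0.23,0.02,0.212,0],[0.23,0.03,0.212,0]]])

```text
time: 34.75
tool_pos: [0.4443, -0.255, 0.1349]
tool_rot: [-1.569, 0.015, 3.103]
contact_force: [0.0, -0.2, 0.1]
opening: 0.0662
```

Run:
```python
from look import *
from caps import caps
d,s,p=look('22',(290,200,420,340))
P=[[.446,-.2531,.058]]; print(pix(d,P)); print(shift([.446,-.2531,.049]))
t=snap('top','t22.png'); caps(t,(305,150,340,275),.082); caps(t,(390,160,530,290),.058)
```

```text
scale 4.285714285714286
[ 0.4463 -0.253   0.1348] [-1.57   0.014  3.106] [0.5 0.7 0.1]
[[315.79896228 239.21793779]]
[0.00151781 0.08575738 0.00010235]
cap [324.3 155.8] [314, 150, 21, 14, 246] [ 0.6774 -0.0499  0.082 ] lane 0.107 -0.0012
cap [321.3 253.9] [311, 233, 22, 42, 700] [ 0.4757 -0.0404  0.082 ] lane -0.0949 0.0017
```

View pics/s22.png

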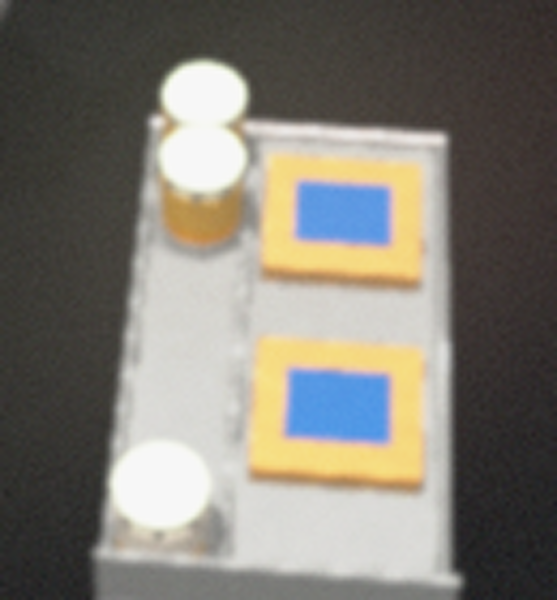

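View pics/w22.png

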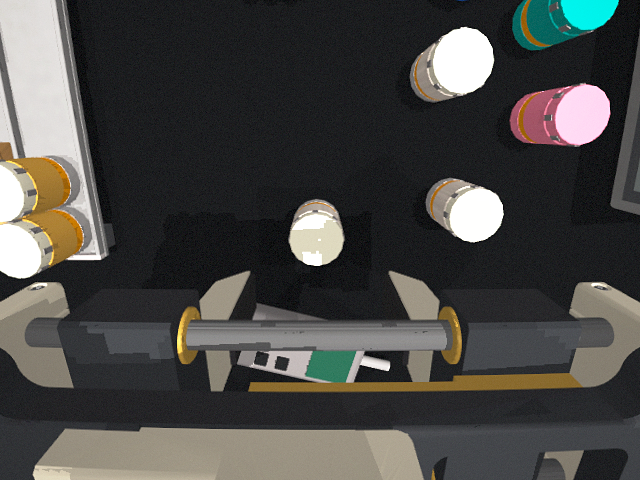

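The first new cartridge stands at lane x about 0.11. Next cap is at wrist (316,235), as predicted.

Emit:
send_rows(motion=[[[0,0.04,0,0],[0,0.075,0,0],[0,0.084,0,0],[0,0.084,0,0],[0,0.084,0,0]]])

```text
time: 35.4
tool_pos: [0.45, -0.2533, 0.0531]
tool_rot: [-1.568, 0.018, 3.108]
contact_force: [-0.3, -0.3, -0.4]
opening: 0.0658
```

Emit:
send_rows(motion=[[[0,0,0,0],[0,0,0,0],[0,0,0,0],[0,0,0,0],[0,0,0,0],[0,0,0,0]]], gripper=0.3)

```text
time: 36.0
tool_pos: [0.4509, -0.2531, 0.0549]
tool_rot: [-1.568, 0.02, 3.108]
contact_force: [-0.4, 6.5, 16.8]
opening: 0.0286
```

Emit:
send_rows(motion=[[[0,-0.025,0,0],[0,-0.06,0,0],[0,-0.1,0,0],[0,-0.11,0,0],[0,-0.11,0,0]]])

```text
time: 36.5
tool_pos: [0.4494, -0.2533, 0.1667]
tool_rot: [-1.565, 0.024, 3.108]
contact_force: [-0.4, 0.4, -0.5]
opening: 0.0277
```

Emit:
send_rows(motion=[[[-0.03,0,-0.035,0],[-0.06,0,-0.07,0],[-0.09,0,-0.105,0],[-0.12,0,-0.14,0],[-0.15,0,-0.175,0],[-0.18,0,-0.208,0],[-0.184,0,-0.212,0],[-0.184,0,-0.212,0]]])

```text
time: 37.3
tool_pos: [0.6401, -0.0465, 0.1671]
tool_rot: [-1.566, 0.02, 3.11]
contact_force: [-1.2, -0.6, 0.2]
opening: 0.0274
```

Run:
```python
from look import *
d,s,p=look('23',(290,210,410,340))
P=[p+[0,0,.005],p-[0,0,.053]]; print(pix(s,P),pix(d,P)); print(shift([.6375,-.0474,.082]))
```

```text
scale 4.615384615384615
[ 0.6393 -0.0483  0.1682] [-1.565  0.02   3.107] [ 0.2 -0.3  0.2]
[[329.39134439 264.74615988]
 [329.23198364 283.13567598]] [[322.31782113 292.14512308]
 [321.09671894 253.89784975]]
[ 0.00361129  0.08614866 -0.00136037]
```

View pics/w23.png

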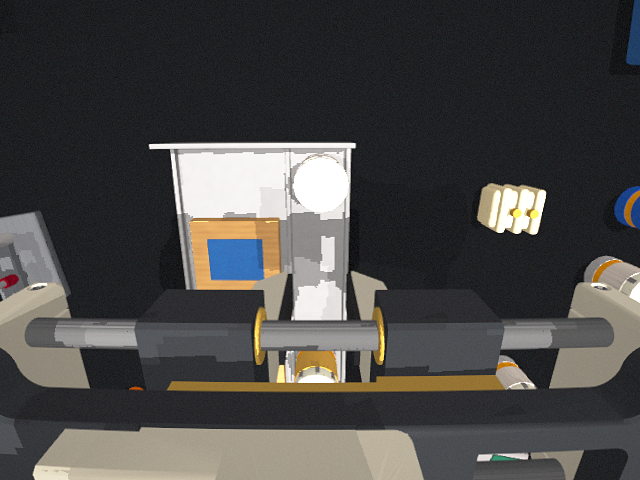

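The gripper is empty (opening 0.0277): the cartridge slipped out. Looking for it.

Run:
```python
from look import *
from caps import caps
t=snap('top','t24.png'); caps(t,(380,160,530,310),.058)
s=snap('scene'); g=cv2.cvtColor(s['frame'],cv2.COLOR_RGB2BGR)
cv2.imwrite('pics/s24.png',cv2.resize(g[180:340,130:330],(750,600),interpolation=cv2.INTER_CUBIC))
```

```text
cap [472.3 208.9] [463, 200, 20, 19, 304] [ 0.5655 -0.3547  0.058 ] lane 0.005 -0.3095
cap [483.3 259.4] [474, 250, 20, 20, 313] [ 0.4603 -0.3721  0.058 ] lane -0.0995 -0.3303
cap [425.2 267.2] [416, 258, 20, 20, 315] [ 0.4464 -0.2525  0.058 ] lane -0.1173 -0.2112
```

View pics/s24.png

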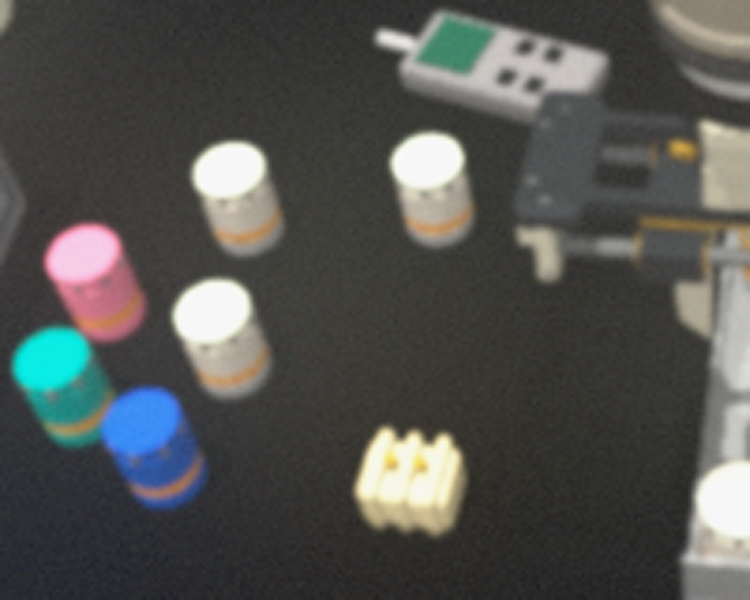

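View pics/t24.png

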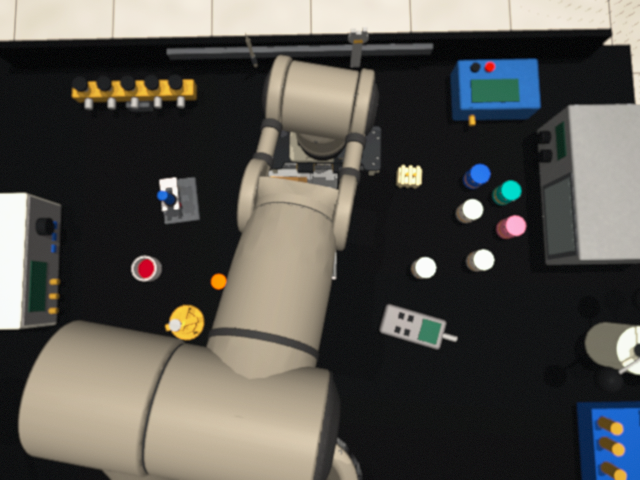

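All three remaining new ones still stand in place: cap B at top (425,267), i.e. (0.4465,-0.2525). Retrying B lower and with a look while it's gripped.

Emit:
send_rows(motion=[[[0.03,0,0.035,0],[0.06,0,0.07,0],[0.09,0,0.105,0],[0.12,0,0.14,0],[0.15,0,0.172,0],[0.18,0.02,0.205,0],[0.185,0.035,0.211,0],[0.185,0.035,0.211,0]]], gripper=0.7, grip_force=20)

```text
time: 38.3
tool_pos: [0.4449, -0.2546, 0.1301]
tool_rot: [-1.567, 0.019, 3.101]
contact_force: [0.9, 0.7, 0.2]
opening: 0.0646
```

Run:
```python
from look import *
d,s,p=look('25',(170,170,310,290))
print(pix(d,[.4465,-.2525,.058]),shift([.4465,-.2525,.045]))
w=cv2.cvtColor(d['frame'],cv2.COLOR_RGB2GRAY)
```

```text
scale 5.0
[ 0.4477 -0.2538  0.1319] [-1.565  0.023  3.104] [ 0.4 -0.5 -0.1]
[[315.34943885 241.77688788]] [ 0.00316679  0.08680976 -0.00179773]
```

View pics/w25.png

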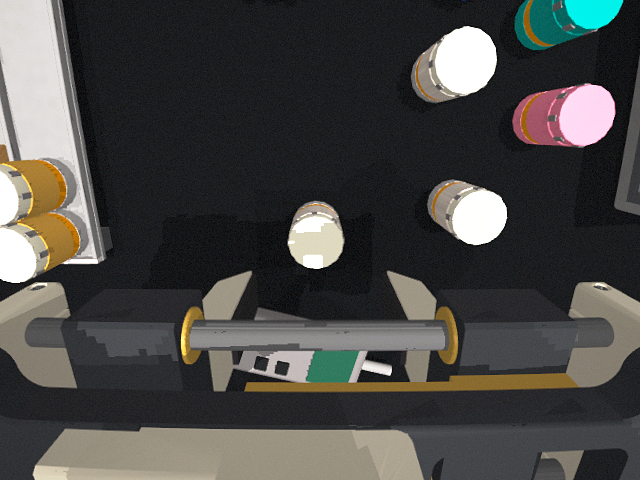

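Emit:
send_rows(motion=[[[0.003,0.04,-0.0018,0],[0.003,0.075,-0.0018,0],[0.003,0.087,-0.0018,0],[0.003,0.087,-0.0018,0],[0.003,0.087,-0.0018,0]]])

```text
time: 38.9
tool_pos: [0.4479, -0.2528, 0.0462]
tool_rot: [-1.564, 0.024, 3.105]
contact_force: [-0.7, 0.0, 0.6]
opening: 0.0643
```

Run:
```python
from look import *
d,s,p=look('26',(170,170,310,290))
print(pix(d,[.4465,-.2525,.058]),shift([.4465,-.2525,.045]))
```

```text
scale 5.0
[ 0.4479 -0.2531  0.0466] [-1.563  0.025  3.105] [-0.9  0.1 -0.1]
[[318.07387777 298.47184301]] [ 0.00143705  0.00151547 -0.00060017]
```

View pics/w26.png

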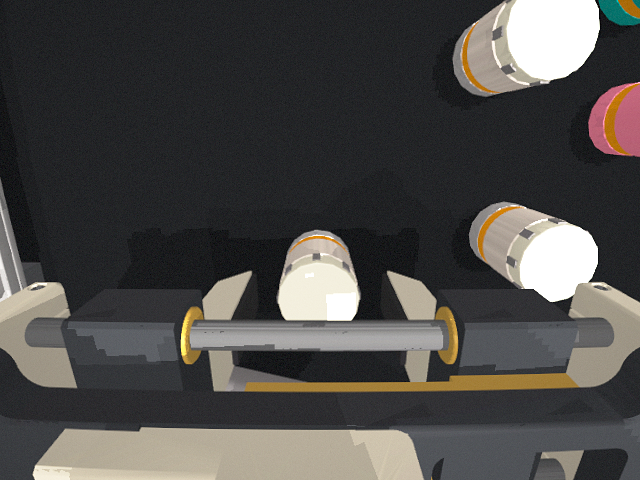

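View pics/s26.png

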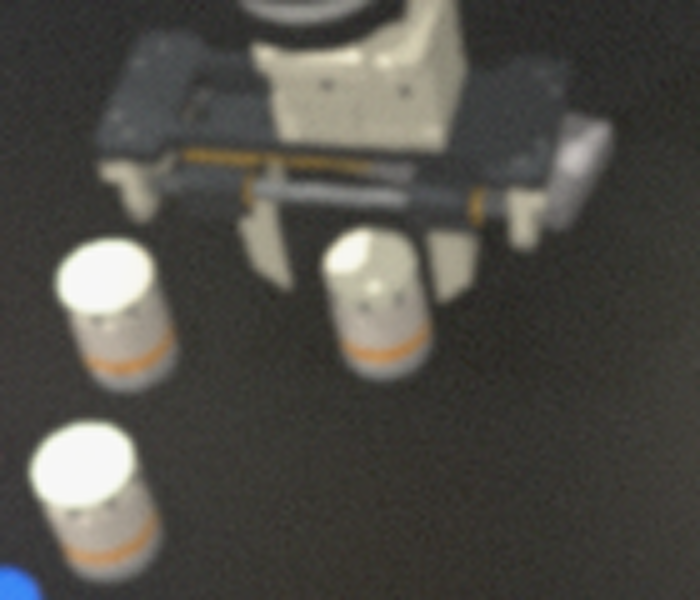

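Run:
```python
from look import *
s=snap('scene'); p=np.array(st()['tool_pos'])
for c in [(285,290),(255,262),(440,302),(475,285)]:
    print(c,ray(s,(170+c[0]/5,170+c[1]/5),.0216)[0].round(4))
Rm=toolR(st())
for tx in(-.0095,.0095):
  for tz in (-.032,.032):
    q=p+Rm@[tx,.025,tz]; print(tx,tz,q.round(4),((pix(s,q)[0]-170)*5).round(0))
print(((pix(s,[[.4465,-.2525,.058],[.4465,-.2525,0]])-170)*5).round())
```

```text
(285, 290) [ 0.4359 -0.2993  0.0216]
(255, 262) [ 0.4192 -0.3172  0.0216]
(440, 302) [ 0.4393 -0.2249  0.0216]
(475, 285) [ 0.428  -0.21    0.0216]
-0.0095 -0.032 [ 0.459  -0.2217  0.0214] [440. 335.]
-0.0095 0.032 [ 0.4566 -0.2856  0.0219] [305. 324.]
0.0095 -0.032 [ 0.44  -0.221  0.021] [448. 304.]
0.0095 0.032 [ 0.4376 -0.2849  0.0214] [314. 294.]
[[368. 259.]
 [386. 341.]]
```

Run:
```python
from look import *
s=snap('scene'); d=snap('wrist'); S=st(); p=np.array(S['tool_pos']); Rm=toolR(S)
def line(c,uv):
    a=ray(c,uv,0.)[0]; b=ray(c,uv,.1)[0]; v=b-a; return a,v/np.linalg.norm(v)
def tri(u1,u2):
    a,v=line(d,u1); b,w=line(s,u2)
    M=np.c_[v,-w]; t=np.linalg.lstsq(M,b-a,rcond=None)[0]; q1=a+v*t[0]; q2=b+w*t[1]; return (q1+q2)/2,np.linalg.norm(q1-q2)
# wrist image left finger(tz<0 side?) 
for n,u,c in [('Wleft',(251,271),(440,302)),('Wright',(389,271),(286,290))]:
    q,e=tri(u,(170+c[0]/5,170+c[1]/5)); print(n,q.round(4),'err',e.round(4),'tool',(Rm.T@(q-p)).round(4))
```

```text
Wleft [ 0.4575 -0.2185  0.0444] err 0.0021 tool [-0.0089  0.0015 -0.0348]
Wright [ 0.4523 -0.2917  0.041 ] err 0.0007 tool [-0.0063  0.0055  0.0385]
```

Triangulating the finger corners puts the tips only about 5 mm ahead of the TCP. That explains the slips: I was gripping just the cap rim. Going lower, carefully.

Emit:
send_rows(motion=[[[0.001,0.006,-0.0006,0],[0.001,0.012,-0.0006,0],[0.001,0.016,-0.0006,0],[0.001,0.016,-0.0006,0],[0.001,0.016,-0.0006,0]]])

```text
time: 39.65
tool_pos: [0.4466, -0.2523, 0.0297]
tool_rot: [-1.564, 0.024, 3.104]
contact_force: [-0.1, -0.4, -0.2]
opening: 0.0642
```

Run:
```python
from look import *
d,s,p=look('27',(170,170,310,290))
print(pix(d,[.4465,-.2525,.058]),shift([.4465,-.2525,.03]))
```

```text
scale 5.0
[ 0.4467 -0.2525  0.03  ] [-1.564  0.024  3.104] [ 0.2  0.7 -0.1]
[[319.13564698 312.77207692]] [ 2.38975485e-04 -3.78034710e-05  4.15491493e-05]
```

View pics/s27.png

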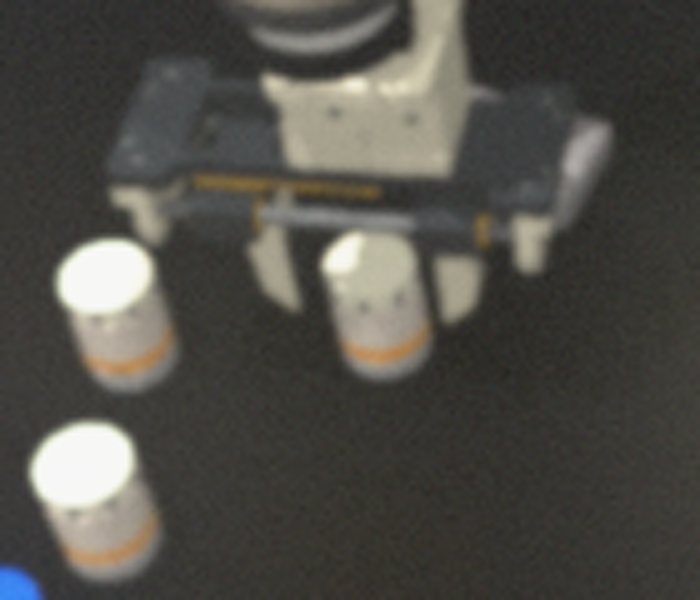

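Finger tips are now at crop (300,310) and (445,322), about half-way down the cartridge. Gripping.

Emit:
send_rows(motion=[[[0,0,0,0],[0,0,0,0],[0,0,0,0],[0,0,0,0],[0,0,0,0],[0,0,0,0]]], gripper=0.3, grip_force=25)

```text
time: 40.35
tool_pos: [0.4468, -0.2525, 0.0301]
tool_rot: [-1.564, 0.025, 3.104]
contact_force: [0.2, -0.2, 1.7]
opening: 0.0413
```

Emit:
send_rows(motion=[[[0,-0.025,0,0],[0,-0.06,0,0],[0,-0.1,0,0],[0,-0.12,0,0],[0,-0.12,0,0]]])

```text
time: 40.85
tool_pos: [0.4452, -0.2526, 0.1528]
tool_rot: [-1.56, 0.029, 3.104]
contact_force: [-0.1, 0.5, -2.1]
opening: 0.0416
```

Run:
```python
from look import *
d,s,p=look('28',(170,150,310,270))
print(shift([.6375,-.0474,p[2]]))
```

```text
scale 5.0
[ 0.4435 -0.2513  0.1494] [-1.564  0.024  3.104] [ 0.1  0.1 -2.1]
[-0.18618345  0.00305246 -0.21098857]
```

View pics/s28.png

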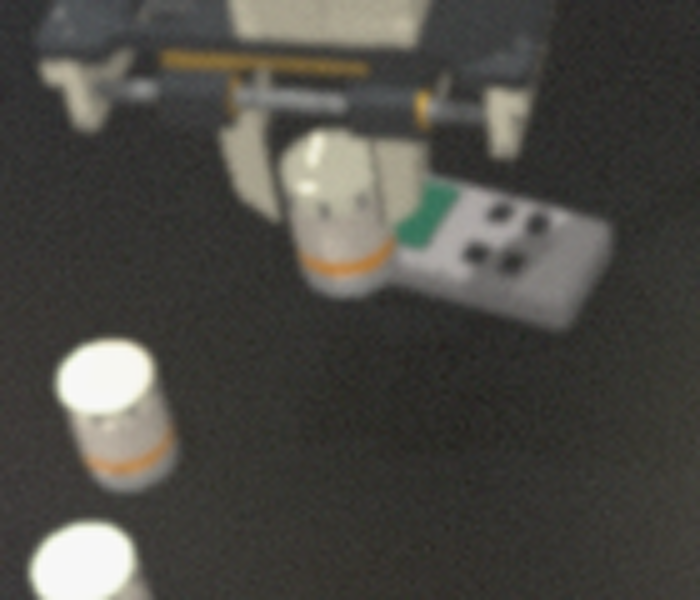

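Firm grip now (0.0413). Transporting to slot lane x=0.067.

Emit:
send_rows(motion=[[[-0.03,0,-0.035,0],[-0.06,0,-0.07,0],[-0.09,0,-0.105,0],[-0.12,0,-0.14,0],[-0.15,0,-0.172,0],[-0.18,0,-0.205,0],[-0.186,0,-0.211,0],[-0.186,0,-0.211,0]]])

```text
time: 41.75
tool_pos: [0.6368, -0.0458, 0.1496]
tool_rot: [-1.565, 0.02, 3.107]
contact_force: [-0.3, 0.1, -1.4]
opening: 0.0412
```

Run:
```python
from look import *
d,s,p=look('29',(290,210,410,340))
P=[p+[0,0,.028],p-[0,0,.03]]; print(pix(s,P),pix(d,P)); print(shift([.6375,-.0474,.054]))
```

```text
scale 4.615384615384615
[ 0.6359 -0.0479  0.1506] [-1.564  0.02   3.104] [ 0.3 -0.2 -1.2]
[[329.73801287 261.36456632]
 [329.55923943 279.99003121]] [[323.54379514 315.35843748]
 [321.77414041 266.85322367]]
[ 0.00037593  0.09659912 -0.00124797]
```

View pics/w29.png

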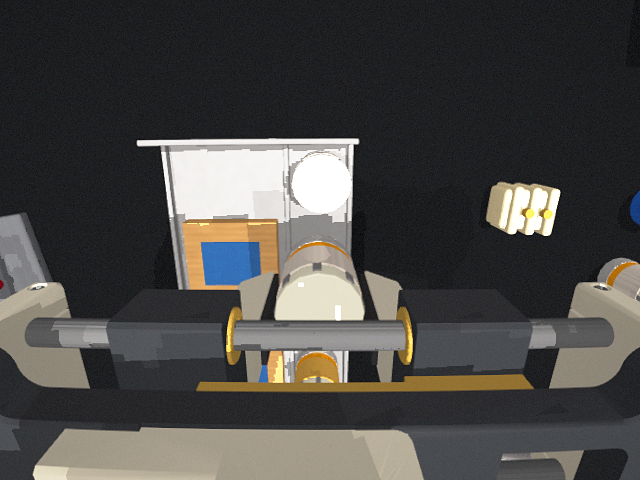

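Centred over the lane (walls about 287/350). Lowering.

Emit:
send_rows(motion=[[[0,0.04,-0.001,0],[0,0.075,-0.001,0],[0,0.088,-0.001,0],[0,0.093,-0.001,0],[0,0.093,-0.001,0]]])

```text
time: 42.35
tool_pos: [0.6379, -0.0484, 0.0581]
tool_rot: [-1.564, 0.021, 3.103]
contact_force: [0.2, 1.1, -1.7]
opening: 0.0414
```

Emit:
send_rows(motion=[[[0,0.0015,0,0],[0,0.003,0,0],[0,0.003,0,0]]])

```text
time: 42.65
tool_pos: [0.6384, -0.0485, 0.0561]
tool_rot: [-1.564, 0.022, 3.103]
contact_force: [-0.2, 0.0, -1.2]
opening: 0.0413
```

Emit:
send_rows(motion=[[[0,0.001,0,0],[0,0.0025,0,0],[0,0.0025,0,0]]])

```text
time: 42.95
tool_pos: [0.6388, -0.0485, 0.0541]
tool_rot: [-1.564, 0.023, 3.103]
contact_force: [-0.6, 0.4, 2.6]
opening: 0.0414
```

Emit:
send_rows(motion=[[[0,0,0,0],[0,0,0,0],[0,0,0,0],[0,0,0,0]]], gripper=0.6)

```text
time: 43.35
tool_pos: [0.6387, -0.0486, 0.054]
tool_rot: [-1.564, 0.023, 3.103]
contact_force: [0.6, -0.5, -0.5]
opening: 0.0551
```

Emit:
send_rows(motion=[[[0,-0.02,0,0],[0,-0.05,0,0],[0,-0.09,0,0],[0,-0.1,0,0]]])

```text
time: 43.75
tool_pos: [0.6386, -0.0481, 0.1588]
tool_rot: [-1.562, 0.031, 3.103]
contact_force: [0.1, 0.2, -0.1]
opening: 0.0549
```

Emit:
send_rows(motion=[[[0.01,0,0.049,0],[0.02,0,0.098,0],[0.03,0,0.147,0],[0.04,0,0.196,0],[0.05,0,0.245,0],[0.06,0.01,0.29,0],[0.0615,0.03,0.309,0],[0.0615,0.03,0.309,0]]], gripper=0.7)

```text
time: 44.55
tool_pos: [0.5635, -0.357, 0.1257]
tool_rot: [-1.565, 0.026, 3.099]
contact_force: [-0.6, 0.3, -0.7]
opening: 0.0641
```

Run:
```python
from look import *
from caps import caps
d,s,p=look('30',(290,200,420,340))
t=snap('top','t30.png'); caps(t,(305,143,340,275),.082); caps(t,(390,160,530,290),.058)
print(pix(d,[.5655,-.3547,.058]),shift([.5655,-.3547,.03]))
```

```text
scale 4.285714285714286
[ 0.5657 -0.3544  0.1286] [-1.564  0.029  3.102] [ 0.6 -0.2  0.3]
cap [324.3 164.3] [314, 144, 21, 41, 643] [ 0.6595 -0.0496  0.082 ] lane 0.0891 -0.0015
cap [321.  242.8] [311, 233, 21, 20, 328] [ 0.498  -0.0402  0.082 ] lane -0.0726 0.0026
[[314.78487183 243.66931044]] [3.93179952e-03 9.94366659e-02 6.08707628e-05]
```

View pics/w30.png

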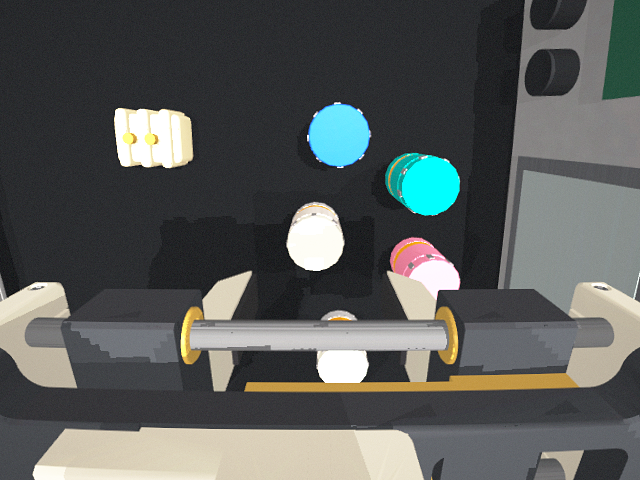

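View pics/s30.png

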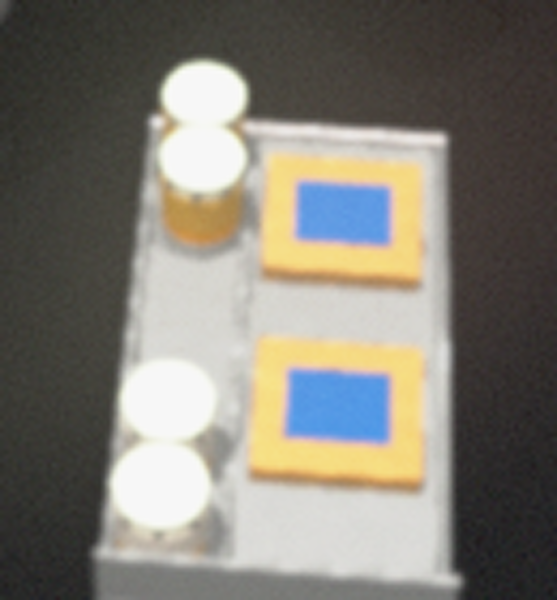

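The two placed cartridges look fine. Before descending I'll check clearance to pink and turquoise.

Run:
```python
from look import *
d,s,p=look('31',(120,160,300,295))
t=snap('top'); print('pink,turq',ray(t,[(512.5,225.5),(508.5,190.5)],.058).round(4), ray(s,[(155,249),(145.5,278)],.058).round(4))
```

```text
scale 4.444444444444445
[ 0.567  -0.3536  0.1304] [-1.562  0.032  3.105] [-1.   0.2 -0.5]
pink,turq [[ 0.5293 -0.4358  0.058 ]
 [ 0.6028 -0.4318  0.058 ]] [[ 0.5352 -0.4323  0.058 ]
 [ 0.6112 -0.4291  0.058 ]]
```

View pics/s31.png

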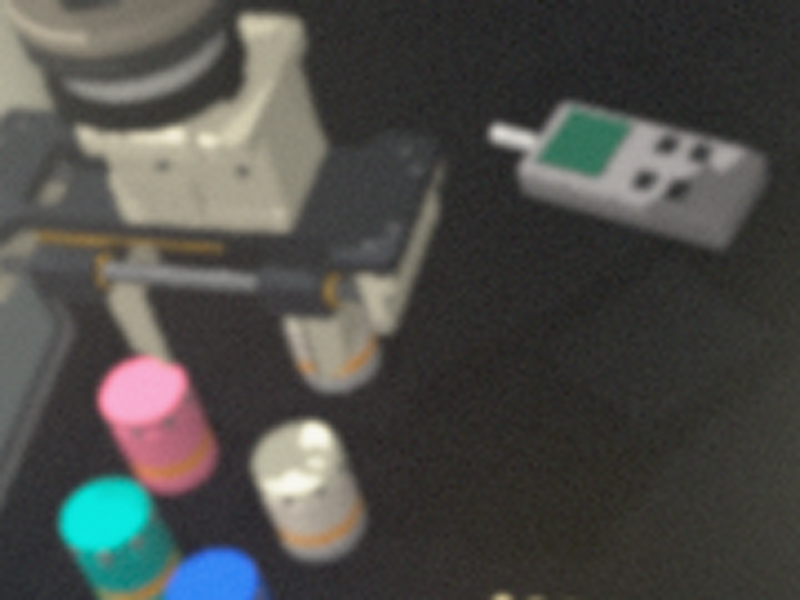

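Emit:
send_rows(motion=[[[0.002,0.04,0.001,0],[0.002,0.075,0.001,0],[0.002,0.088,0.001,0],[0.002,0.088,0.001,0],[0.002,0.088,0.001,0]]], gripper=0.62)

```text
time: 45.35
tool_pos: [0.5689, -0.3557, 0.0442]
tool_rot: [-1.56, 0.034, 3.106]
contact_force: [0.2, -0.3, 0.1]
opening: 0.0569
```

Emit:
send_rows(motion=[[[0,0,0,0],[0,0,0,0],[0,0,0,0],[0,0,0,0],[0,0,0,0],[0,0,0,0]]], gripper=0.3)

```text
time: 45.95
tool_pos: [0.5698, -0.3561, 0.046]
tool_rot: [-1.559, 0.037, 3.106]
contact_force: [-0.3, 1.6, 6.9]
opening: 0.0411
```

Emit:
send_rows(motion=[[[0,-0.02,0,0],[0,-0.05,0,0],[0,-0.09,0,0],[0,-0.12,0,0],[0,-0.12,0,0]]])

```text
time: 46.45
tool_pos: [0.5672, -0.356, 0.1715]
tool_rot: [-1.553, 0.044, 3.106]
contact_force: [0.8, 0.0, -1.1]
opening: 0.0407
```

Run:
```python
from look import *
d,s,p=look('32',(120,160,300,295))
print(shift([.590,-.0458,p[2]]))
```

```text
scale 4.444444444444445
[ 0.5653 -0.3545  0.166 ] [-1.558  0.037  3.106] [-0.7  0.  -2.4]
[-0.01366306 -0.00332728 -0.30934997]
```

View pics/s32.png

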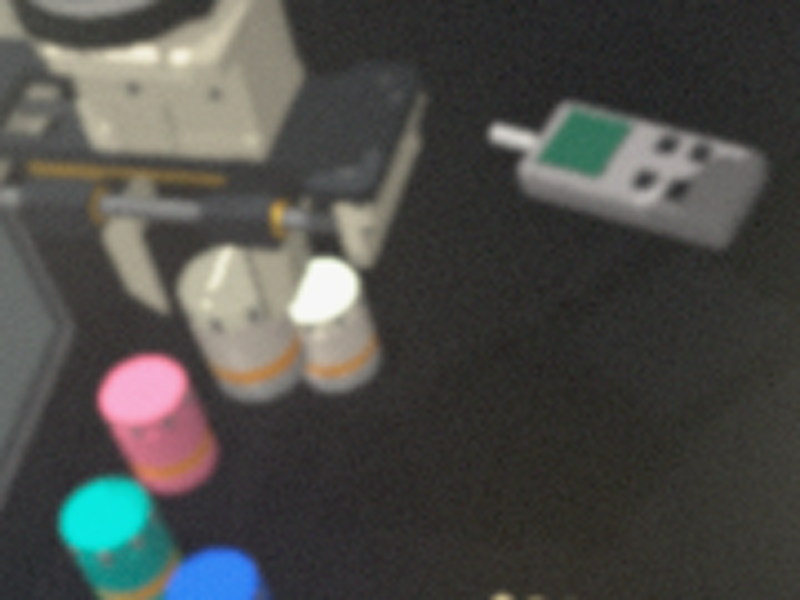

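Held. Transporting to slot lane x=0.0195.

Emit:
send_rows(motion=[[[-0.002,0,-0.05,0],[-0.004,0,-0.1,0],[-0.006,0,-0.15,0],[-0.008,-0.003,-0.2,0],[-0.01,-0.003,-0.25,0],[-0.0137,-0.003,-0.295,0],[-0.0137,-0.003,-0.309,0],[-0.0137,-0.003,-0.309,0]]])

```text
time: 47.35
tool_pos: [0.5891, -0.0438, 0.1639]
tool_rot: [-1.559, 0.033, 3.109]
contact_force: [-0.1, -0.6, -1.3]
opening: 0.0412
```

Run:
```python
from look import *
d,s,p=look('33',(290,200,420,340))
print(shift([.590,-.0458,p[2]]),shift([.590,-.0458,.073]))
```

```text
scale 4.285714285714286
[ 0.5895 -0.0468  0.1645] [-1.558  0.035  3.106] [ 0.2 -0.  -0.7]
[-4.93551902e-04  4.82608248e-06 -9.70333695e-04] [ 0.0026789   0.0914497  -0.00212916]
```

View pics/w33.png

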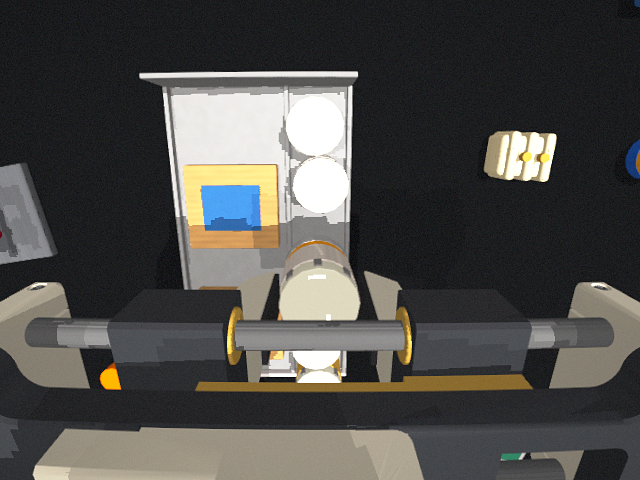

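View pics/s33.png

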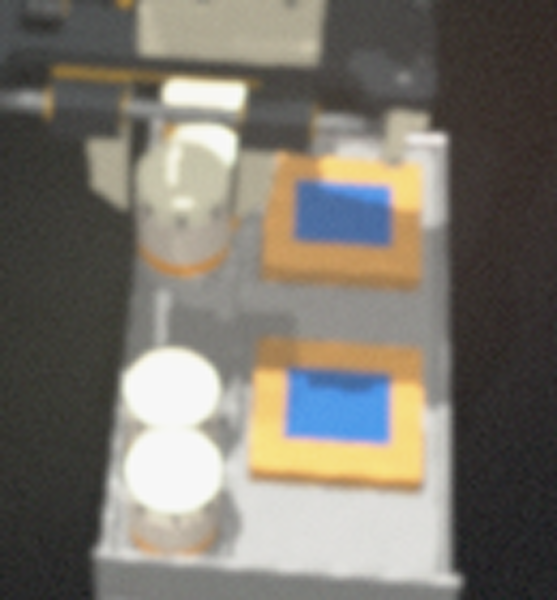

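The two placed cartridges have shifted slightly (a knock, it seems). Re-measuring.

Run:
```python
from look import *
s=snap('scene'); d=snap('wrist')
o=np.array([.5705,-.0452]); ex=np.array([.9995,-.0325]); ey=np.array([.0325,.9995])
def L(n,q): v=q[:2]-o; print(n,q.round(4),'lane',(v@ex).round(4),(v@ey).round(4))
for n,c in [('B s30',(168,397)),('A s30',(162,487)),('B',(172,388)),('A',(175,470)),('o2 s30',(203,158)),('o1 s30',(204,97))]: L(n,ray(s,(290+c[0]/4.2857,200+c[1]/4.2857),.082)[0])
for n,c in [('A w',(315,126)),('B w',(320,184))]: L(n,ray(d,c,.082)[0])
g=cv2.cvtColor(s['frame'],cv2.COLOR_RGB2BGR); cv2.imwrite('pics/s34.png',cv2.resize(g[260:345,300:400],(700,595),interpolation=cv2.INTER_CUBIC))
```

```text
B s30 [ 0.639  -0.0483  0.082 ] lane 0.0686 -0.0008
A s30 [ 0.685  -0.0485  0.082 ] lane 0.1145 0.0004
B [ 0.6341 -0.0467  0.082 ] lane 0.0637 0.0006
A [ 0.6763 -0.0433  0.082 ] lane 0.1056 0.0054
o2 s30 [ 0.499  -0.0381  0.082 ] lane -0.0717 0.0047
o1 s30 [ 0.4586 -0.0392  0.082 ] lane -0.1121 0.0023
A w [ 0.6738 -0.0491  0.082 ] lane 0.1034 -0.0005
B w [ 0.633  -0.0511  0.082 ] lane 0.0627 -0.0038
```

View pics/s34.png

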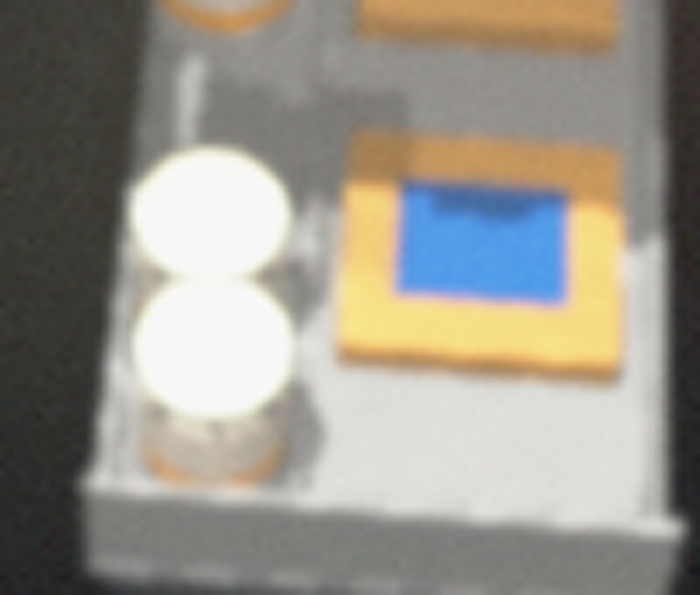

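A was nudged to lane x about 0.104 and touches B at 0.0635; both are upright and within limits. I'll set C down at about 0.012, then slide it back to regain space.

Emit:
send_rows(motion=[[[0.01,0,-0.001,0],[0.01,0.04,-0.002,0],[0.01,0.08,-0.002,0],[0.01,0.089,-0.002,0],[0.01,0.089,-0.002,0]]])

```text
time: 48.05
tool_pos: [0.582, -0.0476, 0.0744]
tool_rot: [-1.559, 0.032, 3.103]
contact_force: [0.5, -0.5, -0.7]
opening: 0.041
```

Emit:
send_rows(motion=[[[0,0.0015,0,0],[0,0.003,0,0],[0,0.003,0,0]]])

```text
time: 48.35
tool_pos: [0.5828, -0.0479, 0.0727]
tool_rot: [-1.558, 0.034, 3.102]
contact_force: [0.2, 0.1, -1.0]
opening: 0.0409
```

Emit:
send_rows(motion=[[[0,0,-0.002,0],[0,0.0015,-0.002,0],[0,0.003,-0.002,0],[0,0.003,-0.002,0]]])

```text
time: 48.75
tool_pos: [0.5833, -0.0458, 0.07]
tool_rot: [-1.558, 0.035, 3.103]
contact_force: [-0.2, 1.1, 0.3]
opening: 0.0413
```

Run:
```python
from look import *
d,s,p=look('35',(300,220,400,345))
```

```text
scale 4.8
[ 0.5833 -0.0458  0.07  ] [-1.558  0.035  3.102] [-0.4  1.   2.1]
```

View pics/s35.png

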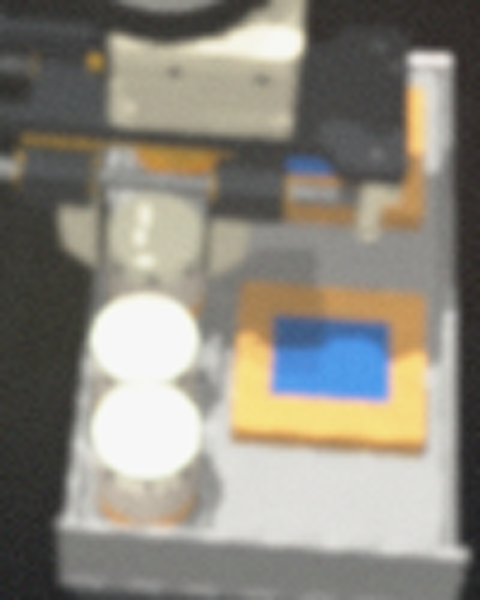

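View pics/w35.png

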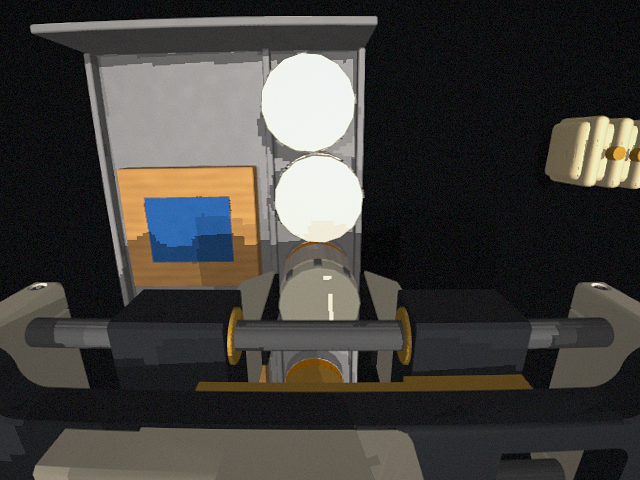

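On the deck. Sliding it back to push B and A rearwards.

Emit:
send_rows(motion=[[[-0.003,0,0,0],[-0.006,0,0,0],[-0.009,0,0,0],[-0.012,0,0,0],[-0.013,0,0,0],[-0.013,0,0,0]]])

```text
time: 49.45
tool_pos: [0.5961, -0.0462, 0.0717]
tool_rot: [-1.558, 0.035, 3.103]
contact_force: [-4.6, 1.5, 10.7]
opening: 0.0408
```

Run:
```python
from look import *
d,s,p=look('36',(300,220,400,345))
o=np.array([.5705,-.0452]); ex=np.array([.9995,-.0325]); print((p[:2]-o)@ex)
```

```text
scale 4.8
[ 0.5961 -0.0462  0.0717] [-1.558  0.035  3.103] [-4.8  2.2 11.9]
0.02557477877858261
```

View pics/w36.png

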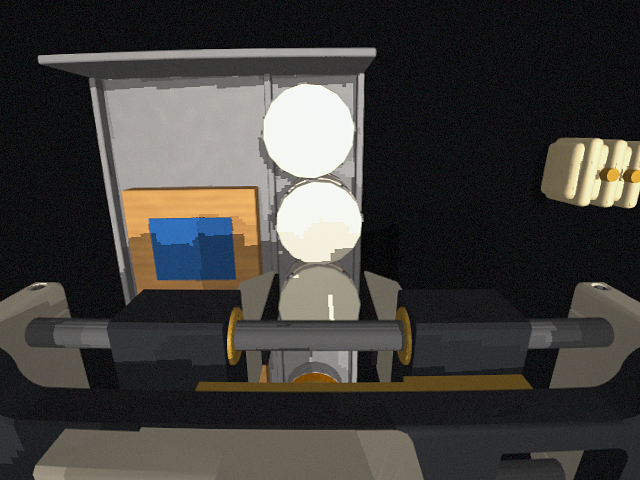

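C is at lane x about 0.0256 with B and A behind it, leaving a 57 mm gap for D. Releasing and going to D.

Emit:
send_rows(motion=[[[0,0,0,0],[0,0,0,0],[0,0,0,0],[0,0,0,0]]], gripper=0.6)

```text
time: 49.95
tool_pos: [0.596, -0.0463, 0.0713]
tool_rot: [-1.558, 0.034, 3.103]
contact_force: [0.5, 1.0, 0.1]
opening: 0.0549
```

Emit:
send_rows(motion=[[[0,-0.02,0,0],[0,-0.05,0,0],[0,-0.08,0,0],[0,-0.09,0,0]]])

```text
time: 50.35
tool_pos: [0.5944, -0.0453, 0.1643]
tool_rot: [-1.558, 0.039, 3.103]
contact_force: [0.6, -0.1, -0.0]
opening: 0.0551
```

Emit:
send_rows(motion=[[[0.018,0,0.046,0],[0.036,0,0.092,0],[0.053,0,0.138,0],[0.07,0,0.184,0],[0.087,0,0.23,0],[0.105,0,0.276,0],[0.12,0,0.32,0],[0.122,0.02,0.331,0]]], gripper=0.7)

```text
time: 51.15
tool_pos: [0.459, -0.3771, 0.1451]
tool_rot: [-1.553, 0.042, 3.098]
contact_force: [0.3, 0.7, 0.2]
opening: 0.0646
```

Run:
```python
from look import *
from caps import caps
d,s,p=look('37',(290,200,420,340))
t=snap('top','t37.png'); caps(t,(305,143,340,275),.082); caps(t,(390,160,530,290),.058)
print(pix(d,[.4603,-.3721,.058]),shift([.4603,-.3721,.032]))
```

```text
scale 4.285714285714286
[ 0.458  -0.3724  0.1405] [-1.561  0.035  3.099] [ 0.2  1.2 -0.7]
cap [323.  167.2] [312, 148, 23, 40, 653] [ 0.6534 -0.0468  0.082 ] lane 0.0829 0.0011
cap [322.7 203.1] [312, 194, 22, 20, 344] [ 0.5789 -0.045   0.082 ] lane 0.0084 0.0005
cap [321.3 253.9] [311, 233, 22, 42, 700] [ 0.4757 -0.0404  0.082 ] lane -0.0949 0.0017
[[310.23847555 238.94782293]] [ 0.00269968  0.10976792 -0.00014817]
```

View pics/w37.png

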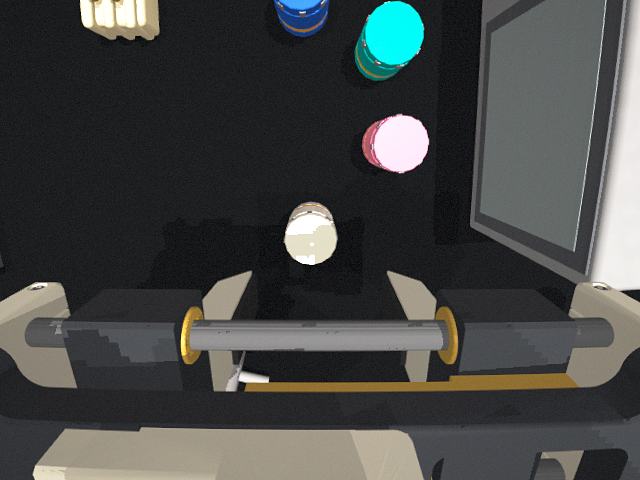

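View pics/s37.png

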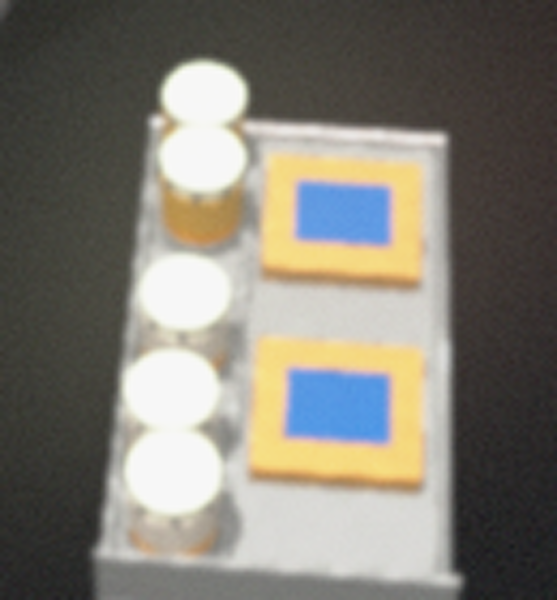

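Top and scene show C at lane x about 0.009: it slipped in the grip and didn't push. The remaining gap to old2 is only about 40 mm, so I'll push C back with closed fingers inserted in that gap.

Emit:
send_rows(motion=[[[-0.008,-0.02,-0.042,0],[-0.017,-0.02,-0.085,0],[-0.026,-0.02,-0.13,0],[-0.035,-0.02,-0.175,0],[-0.044,-0.02,-0.22,0],[-0.053,-0.02,-0.265,0],[-0.062,-0.02,-0.31,0],[-0.066,-0.02,-0.331,0]]], gripper=0)

```text
time: 52.1
tool_pos: [0.538, -0.0376, 0.1616]
tool_rot: [-1.562, 0.037, 3.106]
contact_force: [0.6, -0.3, -0.2]
opening: 0.0049
```

Emit:
send_rows(motion=[[[0,0,0,0],[0,0,0,0]]])

```text
time: 52.3
tool_pos: [0.5378, -0.0359, 0.162]
tool_rot: [-1.562, 0.037, 3.109]
contact_force: [0.4, -0.2, -0.1]
opening: 0.0007
```

Run:
```python
from look import *
d,s,p=look('38',(290,190,420,340))
o=np.array([.5705,-.0452]); ex=np.array([.9995,-.0325]);ey=np.array([.0325,.9995])
for n,c in [('C37',(185,293)),('B',(172,388)),('A',(175,470)),('o2',(203,158))]:
    q=ray(s,(290+c[0]/4.2857,200+c[1]/4.2857),.082)[0]; v=q[:2]-o; print(n,q.round(4),(v@ex).round(4),(v@ey).round(4))
print(shift([.538,-.0441,.056]))
for X in (.0085,-.0735): print(X,pix(d,np.r_[o+X*ex,.082]))
```

```text
scale 4.0
[ 0.5378 -0.0378  0.1618] [-1.562  0.037  3.106] [0.2 0.1 0.2]
C37 [ 0.5814 -0.0433  0.082 ] 0.0108 0.0023
B [ 0.6341 -0.0467  0.082 ] 0.0637 0.0006
A [ 0.6763 -0.0433  0.082 ] 0.1056 0.0054
o2 [ 0.499  -0.0381  0.082 ] -0.0717 0.0047
[0.00347608 0.10583066 0.00529235]
0.0085 [[328.95204329 187.43404809]]
-0.0735 [[328.27842805 291.40070617]]
```

View pics/w38.png

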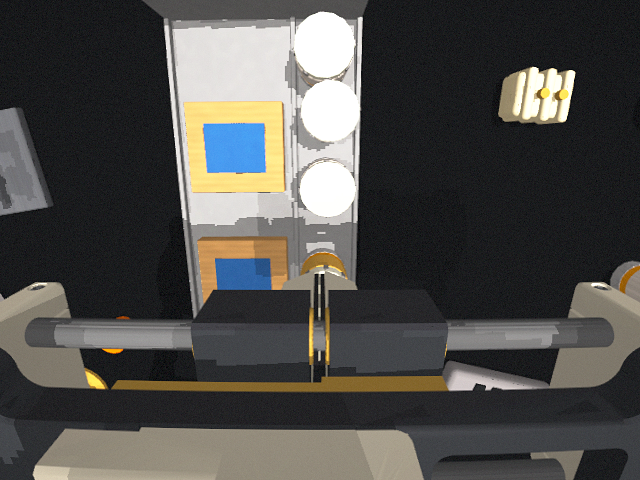

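View pics/s38.png

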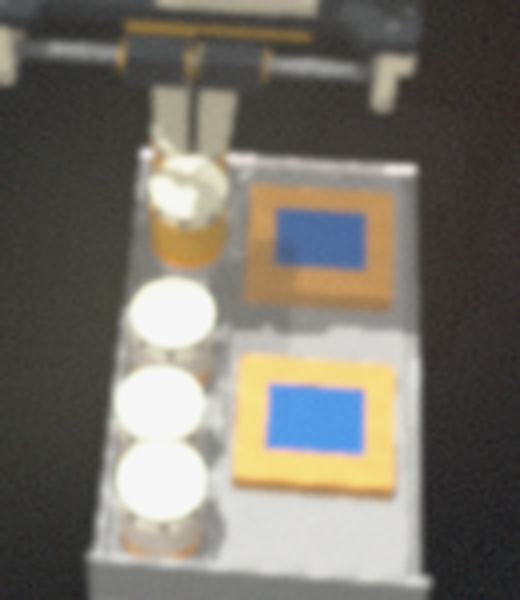

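Emit:
send_rows(motion=[[[0.001,0.01,0.005,0],[0.001,0.03,0.006,0],[0.002,0.055,0.006,0],[0.0025,0.07,0.006,0],[0.0025,0.07,0.006,0]]])

```text
time: 52.9
tool_pos: [0.5356, -0.0456, 0.0891]
tool_rot: [-1.563, 0.031, 3.104]
contact_force: [0.1, -0.0, -1.1]
opening: 0.0003
```

Run:
```python
from look import *
d,s,p=look('39',(300,200,400,325))
print(shift([.538,-.0441,.056]))
```

```text
scale 4.8
[ 0.5375 -0.0455  0.0917] [-1.562  0.036  3.104] [ 0.6 -0.1 -0.1]
[ 0.00080895  0.03563688 -0.00173831]
```

View pics/s39.png

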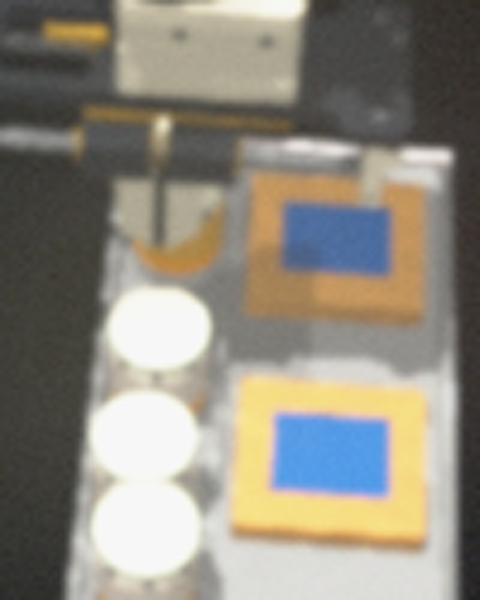

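View pics/w39.png

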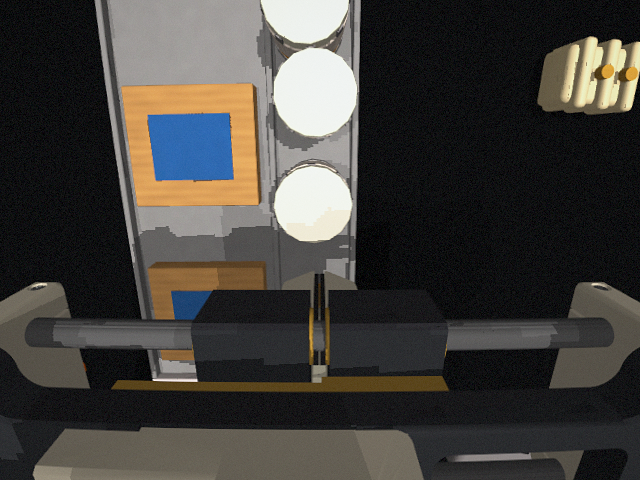

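Fingers sit between old2 and C. Descending into the gap and pushing C back.

Emit:
send_rows(motion=[[[0,0.008,-0.001,0],[0,0.016,-0.001,0],[0,0.025,-0.001,0],[0,0.034,-0.001,0],[0,0.034,-0.001,0]]])

```text
time: 53.5
tool_pos: [0.5378, -0.0446, 0.0561]
tool_rot: [-1.562, 0.033, 3.105]
contact_force: [1.0, 0.1, 0.5]
opening: 0.0003
```

Emit:
send_rows(motion=[[[-0.004,0,0,0],[-0.008,0,0,0],[-0.012,0,0,0],[-0.016,0,0,0],[-0.02,0,0,0],[-0.022,0,0,0],[-0.022,0,0,0]]])

```text
time: 54.2
tool_pos: [0.5599, -0.0454, 0.0569]
tool_rot: [-1.562, 0.033, 3.105]
contact_force: [-0.8, -0.3, 0.4]
opening: 0.0007
```

Run:
```python
from look import *
d,s,p=look('40',(300,200,400,325))
o=np.array([.5705,-.0452]); ex=np.array([.9995,-.0325]); print((p[:2]-o)@ex)
```

```text
scale 4.8
[ 0.5599 -0.0454  0.0569] [-1.562  0.034  3.104] [0.1 1.2 0. ]
-0.010623781383659285
```

View pics/s40.png

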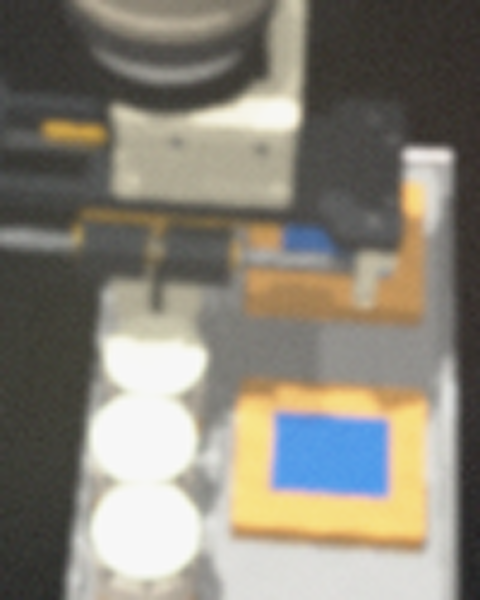

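Emit:
send_rows(motion=[[[-0.003,0,0,0],[-0.006,0,0,0],[-0.008,0,0,0],[-0.008,0,0,0]]])

```text
time: 54.7
tool_pos: [0.5682, -0.0458, 0.0571]
tool_rot: [-1.562, 0.034, 3.104]
contact_force: [-0.6, -0.6, 0.1]
opening: 0.001
```

Emit:
send_rows(motion=[[[0.008,0,0,0],[0.008,-0.02,0,0],[0.008,-0.06,0,0],[0.008,-0.1,0,0],[0.02,-0.1,0.04,0],[0.03,-0.1,0.085,0],[0.04,-0.1,0.13,0],[0.05,-0.1,0.17,0]]])

```text
time: 55.5
tool_pos: [0.5078, -0.2146, 0.1572]
tool_rot: [-1.561, 0.035, 3.105]
contact_force: [0.4, 0.8, -1.2]
opening: 0.0003
```

Emit:
send_rows(motion=[[[0.014,0,0.046,0],[0.028,0,0.092,0],[0.042,0,0.13,0],[0.045,0,0.153,0],[0.045,0,0.153,0]]], gripper=0.7)

```text
time: 56.0
tool_pos: [0.4558, -0.3689, 0.1571]
tool_rot: [-1.56, 0.036, 3.101]
contact_force: [0.9, 0.2, 0.3]
opening: 0.0354
```

Run:
```python
from look import *
from caps import caps
d,s,p=look('41',(290,200,420,340))
t=snap('top','t41.png'); caps(t,(305,143,340,275),.082); caps(t,(390,160,530,290),.058)
print(pix(d,[.4603,-.3721,.058]),shift([.4603,-.3721,.032]))
```

```text
scale 4.285714285714286
[ 0.4567 -0.3657  0.1569] [-1.562  0.036  3.103] [-0.1  0.4 -0.3]
cap [323.5 172.9] [311, 143, 25, 60, 975] [ 0.6416 -0.0477  0.082 ] lane 0.0712 -0.0002
cap [321.3 253.9] [311, 233, 22, 42, 699] [ 0.4756 -0.0404  0.082 ] lane -0.095 0.0017
[[321.01731224 229.88269741]] [0.0009092  0.12508499 0.00586264]
```

View pics/s41.png

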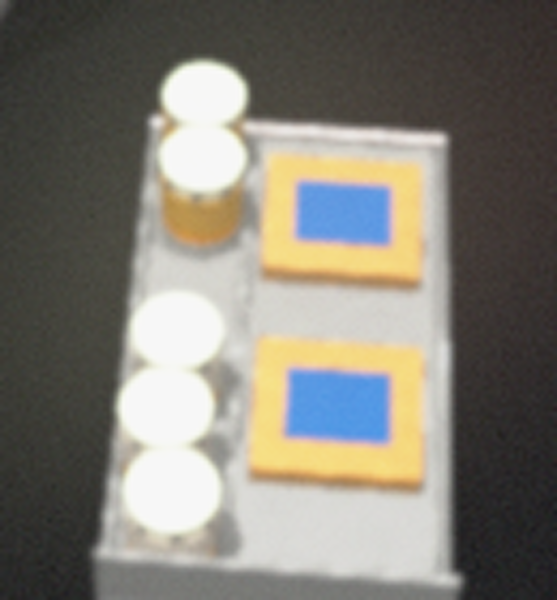

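View pics/w41.png

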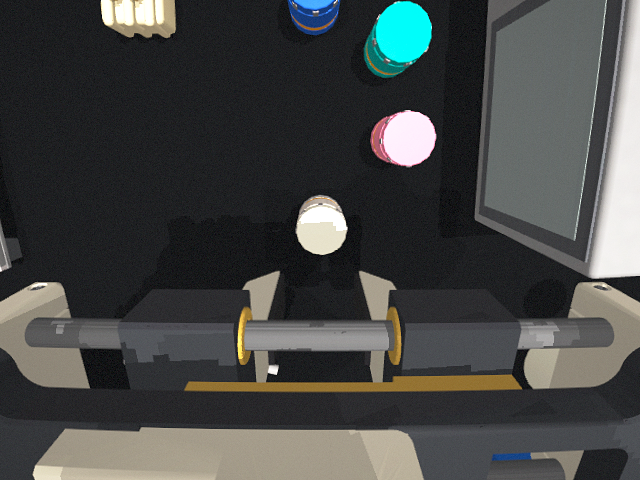

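Stack A/B/C is now at lane x about 0.113/0.071/0.029, and the gap for D is about 61 mm. D's cap is at wrist (321,225), as expected. Grasping D low.

Emit:
send_rows(motion=[[[-0.001,0.04,0.006,0],[-0.001,0.08,0.006,0],[-0.001,0.11,0.006,0],[-0.001,0.125,0.006,0],[-0.001,0.125,0.006,0],[-0.001,0.125,0.006,0]]], gripper=0.7)

```text
time: 56.75
tool_pos: [0.4629, -0.3715, 0.0327]
tool_rot: [-1.562, 0.036, 3.106]
contact_force: [-0.8, 0.5, 0.7]
opening: 0.0643
```

Emit:
send_rows(motion=[[[0,0,0,0],[0,0,0,0],[0,0,0,0],[0,0,0,0],[0,0,0,0],[0,0,0,0]]], gripper=0.3)

```text
time: 57.35
tool_pos: [0.4633, -0.3719, 0.0336]
tool_rot: [-1.561, 0.037, 3.106]
contact_force: [0.6, 0.5, 6.0]
opening: 0.0416
```

Emit:
send_rows(motion=[[[0,-0.02,0,0],[0,-0.06,0,0],[0,-0.1,0,0],[0,-0.13,0,0],[0,-0.13,0,0]]])

```text
time: 57.85
tool_pos: [0.4599, -0.3721, 0.168]
tool_rot: [-1.555, 0.043, 3.106]
contact_force: [0.7, -0.4, -1.5]
opening: 0.0412
```

Run:
```python
from look import *
d,s,p=look('42',(120,120,300,255))
print(shift([.548,-.0445,p[2]]))
```

```text
scale 4.444444444444445
[ 0.4583 -0.3702  0.1633] [-1.561  0.037  3.106] [-0.3  0.4 -2.3]
[-0.07798046 -0.00041636 -0.32874588]
```

View pics/s42.png

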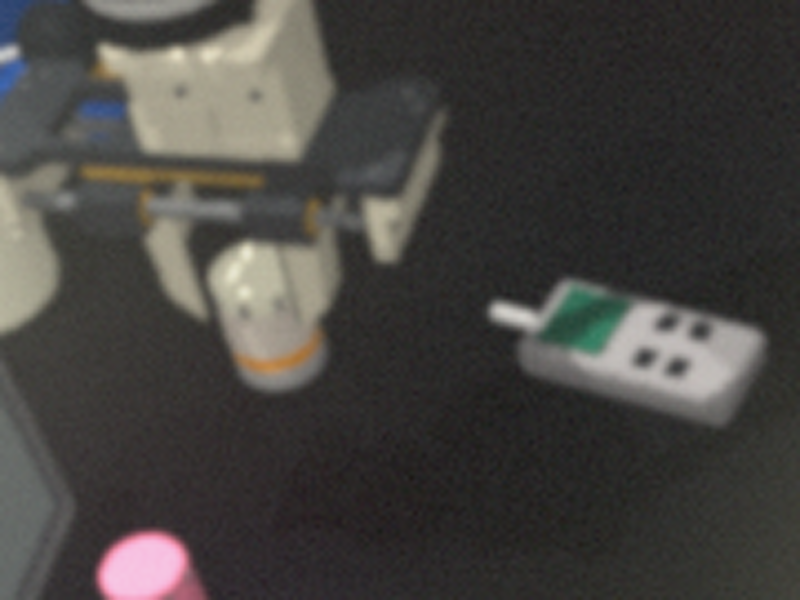

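D is held firmly. Transporting to the gap.

Emit:
send_rows(motion=[[[-0.01,0,-0.044,0],[-0.02,0,-0.088,0],[-0.03,0,-0.132,0],[-0.04,0,-0.176,0],[-0.05,0,-0.22,0],[-0.062,0,-0.265,0],[-0.074,0,-0.31,0],[-0.078,0,-0.329,0]]])

```text
time: 58.75
tool_pos: [0.5474, -0.0403, 0.1605]
tool_rot: [-1.562, 0.033, 3.109]
contact_force: [0.5, -0.4, -1.1]
opening: 0.0416
```

Emit:
send_rows(motion=[[[0,0,0,0],[0,0,0,0]]])

```text
time: 58.95
tool_pos: [0.5463, -0.0398, 0.1585]
tool_rot: [-1.563, 0.029, 3.11]
contact_force: [1.5, -0.4, -1.5]
opening: 0.0415
```

Run:
```python
from look import *
d,s,p=look('43',(300,190,400,315))
print(shift([.548,-.0445,.065]))
```

```text
scale 4.8
[ 0.5467 -0.0413  0.1594] [-1.562  0.031  3.108] [ 0.5  0.  -1. ]
[0.00152631 0.09447001 0.00240588]
```

View pics/s43.png

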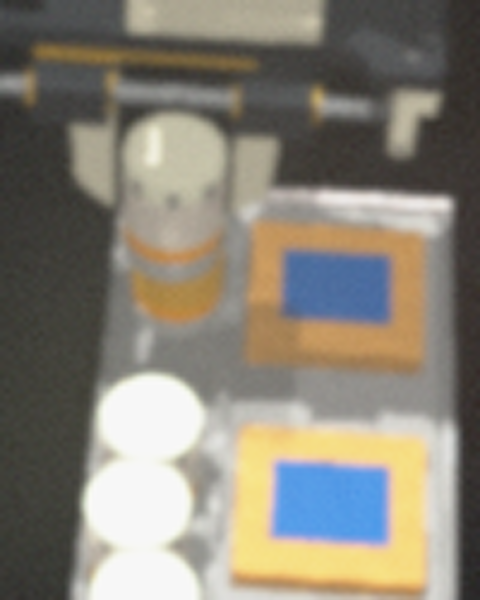

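View pics/w43.png

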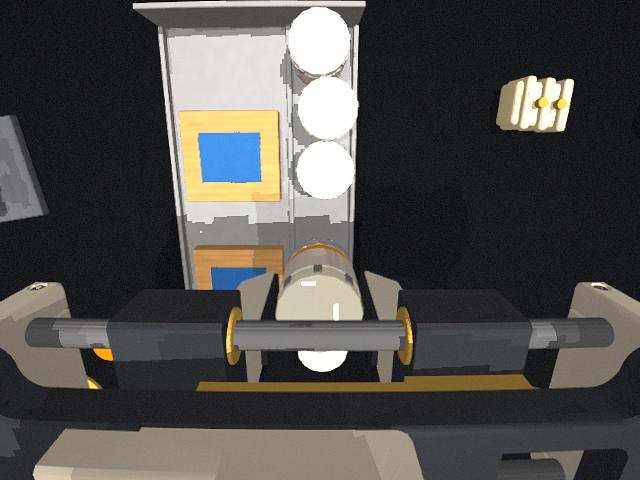

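Emit:
send_rows(motion=[[[0.001,0,0.0024,0],[0.001,0.03,0.0026,0],[0.0015,0.06,0.0026,0],[0.0015,0.08,0.0026,0],[0.0015,0.08,0.0026,0]]])

```text
time: 59.55
tool_pos: [0.5453, -0.0455, 0.0767]
tool_rot: [-1.563, 0.025, 3.106]
contact_force: [-1.1, -0.3, -1.3]
opening: 0.0413
```

Run:
```python
from look import *
d,s,p=look('44',(300,190,400,315))
print(shift([.548,-.0445,.06]))
```

```text
scale 4.8
[ 0.5476 -0.0456  0.0798] [-1.562  0.031  3.106] [ 0.2 -0.9 -1.5]
[ 0.00026021  0.01979964 -0.00123242]
```

View pics/s44.png

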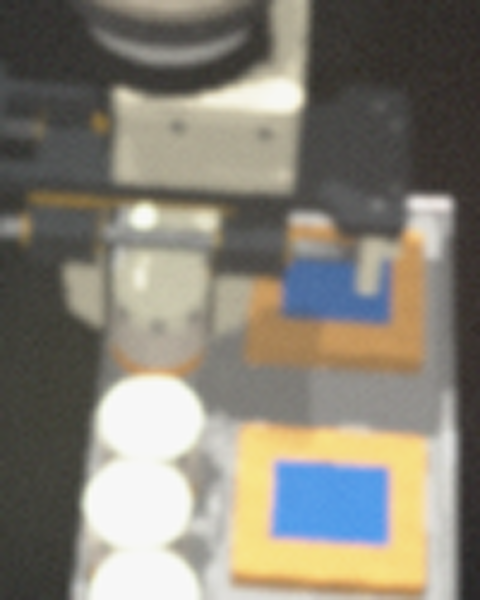

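View pics/w44.png

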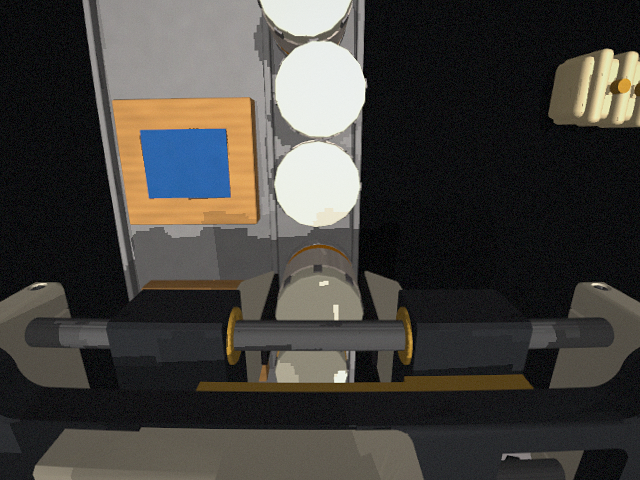

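Emit:
send_rows(motion=[[[0,0.01,-0.001,0],[0,0.018,-0.001,0],[0,0.02,-0.001,0],[0,0.02,-0.001,0]]])

```text
time: 60.05
tool_pos: [0.5481, -0.0447, 0.0595]
tool_rot: [-1.563, 0.03, 3.106]
contact_force: [0.1, 0.3, -1.3]
opening: 0.0417
```

Emit:
send_rows(motion=[[[0,0.0015,0,0],[0,0.003,0,0],[0,0.003,0,0]]])

```text
time: 60.35
tool_pos: [0.5485, -0.0447, 0.0576]
tool_rot: [-1.562, 0.031, 3.107]
contact_force: [-2.5, -0.0, 6.0]
opening: 0.0412
```

Contact at 6 N. Releasing, lifting and clearing away to the right.

Emit:
send_rows(motion=[[[0,0,0,0],[0,0,0,0],[0,0,0,0],[0,0,0,0]]], gripper=0.6)

```text
time: 60.75
tool_pos: [0.5485, -0.0447, 0.0575]
tool_rot: [-1.562, 0.031, 3.107]
contact_force: [0.4, 0.8, -0.3]
opening: 0.0552
```

Emit:
send_rows(motion=[[[0,-0.02,0,0],[0,-0.05,0,0],[0,-0.09,0,0],[0,-0.13,0,0],[0,-0.16,0,0]]])

```text
time: 61.25
tool_pos: [0.544, -0.0432, 0.22]
tool_rot: [-1.562, 0.034, 3.107]
contact_force: [0.6, -0.3, 0.1]
opening: 0.0552
```

Emit:
send_rows(motion=[[[0.01,0,0.046,0],[0.02,0,0.092,0],[0.03,0,0.138,0],[0.04,0,0.184,0],[0.05,0,0.23,0],[0.06,0,0.276,0],[0.06,0,0.28,0],[0.06,0,0.28,0]]])

```text
time: 62.05
tool_pos: [0.4736, -0.3219, 0.22]
tool_rot: [-1.563, 0.033, 3.104]
contact_force: [-0.3, 0.5, -0.5]
opening: 0.055
```

Run:
```python
from look import *
from caps import caps
d,s,p=look('45',(290,200,420,340))
t=snap('top','t45.png'); caps(t,(305,143,340,275),.082); snap('scene','s45f.png')
```

```text
scale 4.285714285714286
[ 0.4744 -0.3199  0.2203] [-1.563  0.033  3.107] [0.1 0.8 0.4]
cap [323.5 172.9] [311, 143, 25, 60, 977] [ 0.6416 -0.0477  0.082 ] lane 0.0712 -0.0002
cap [323.2 219.1] [313, 209, 21, 21, 349] [ 0.5461 -0.0455  0.082 ] lane -0.0244 -0.0011
cap [321.3 254.1] [311, 234, 22, 41, 692] [ 0.4752 -0.0404  0.082 ] lane -0.0954 0.0017
```

View pics/s45.png

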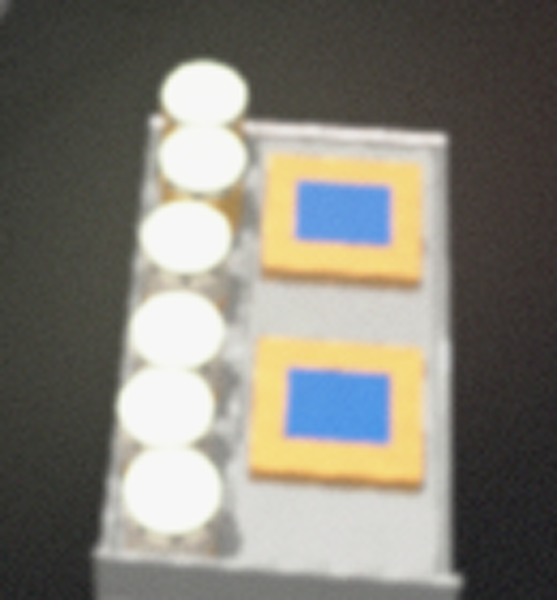

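View pics/t45.png

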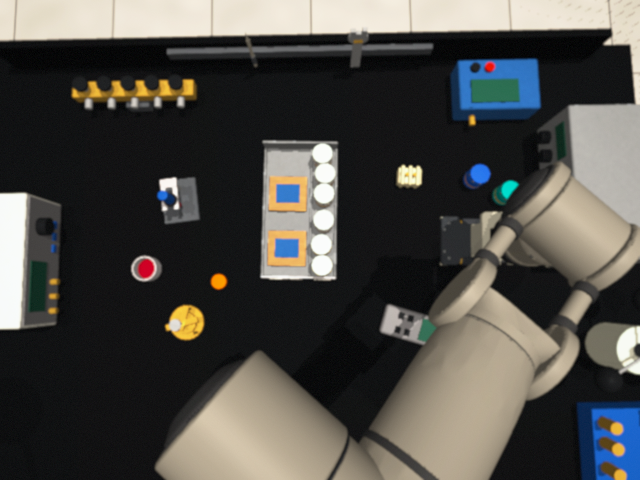

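View pics/s45f.png

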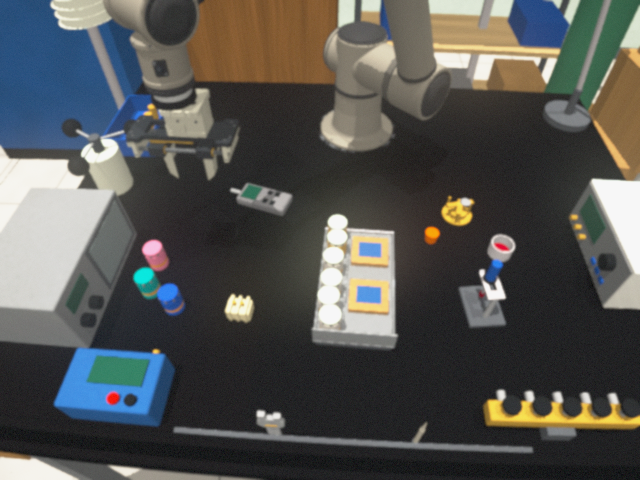

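All six stand in the lane. A last check of each cap's lane y and the dauber before handing in.

Run:
```python
from look import *
t=snap('top'); s=snap('scene'); f=cv2.cvtColor(t['frame'],cv2.COLOR_RGB2BGR); g=cv2.cvtColor(s['frame'],cv2.COLOR_RGB2BGR)
a=cv2.resize(f[135:285,295:345],(200,600),interpolation=cv2.INTER_CUBIC); b=cv2.resize(g[205:345,300:400],(428,600),interpolation=cv2.INTER_CUBIC)
c=np.zeros((600,170,3),np.uint8); k=cv2.resize(g[235:330,460:510],(170,323),interpolation=cv2.INTER_CUBIC); c[:323]=k
cv2.imwrite('pics/f1.png',np.hstack([a,b,c]))
o=np.array([.5705,-.0452]); ex=np.array([.9995,-.0325]);ey=np.array([.0325,.9995])
gr=cv2.GaussianBlur(cv2.resize(cv2.cvtColor(f,cv2.COLOR_BGR2GRAY)[135:285,295:345],None,fx=4,fy=4,interpolation=cv2.INTER_CUBIC),(5,5),1)
cs=cv2.HoughCircles(gr,cv2.HOUGH_GRADIENT,1,60,param1=120,param2=12,minRadius=37,maxRadius=48)
for x,y,r in sorted(cs[0].tolist(),key=lambda z:z[1]):
    q=ray(t,(295+x/4-.4,135+y/4-.4),.082)[0]; v=q[:2]-o; print(round(x),round(y),round(r),'lane',(v@ex).round(4),(v@ey).round(4))
```

```text
108 72 40 lane 0.1134 0.0041
120 152 41 lane 0.0715 -0.0027
116 232 42 lane 0.0299 -0.0013
114 338 42 lane -0.0241 -0.0006
106 438 42 lane -0.075 0.0026
106 520 42 lane -0.1163 0.0015
```

View pics/f1.png

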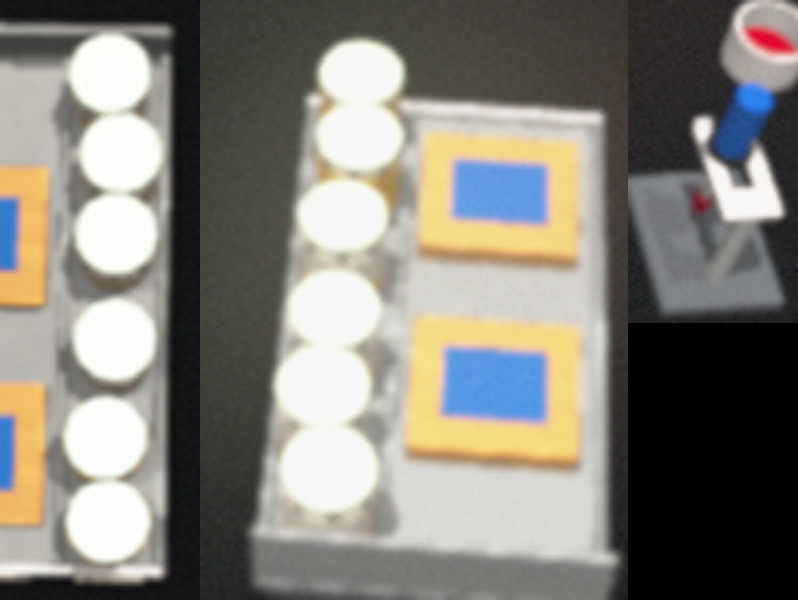

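All six caps are equal in size and within 5 mm of the lane's middle, and the dauber hangs upright in its fork. Handing in.

```bash
python3 -c "
from cell import hand_in,sensors
s=sensors.observe(); print(s['time'],s['contact_force'].round(1) if hasattr(s['contact_force'],'round') else s['contact_force']); print(hand_in())"
```

```text
62.35 [ 0.4 -0.2 -1.1]
the job is handed in; nothing more can be done
None
```

I did the whole job in order and handed it in at 62 s robot time; `hand_in` gives no verdict, so success is judged from my own measurements.

**What was done:**
- **Old cartridges:** both were pushed forward until the first stood against the lip.
- **Marking:** I dipped the dauber, dabbed the front cap, dipped again and dabbed the second cap. The dab contact was 6.4 N and 6.5 N, and each dip went about 20 mm below the mouth, calculated from the tool position. The dauber then went back in its fork.
- **New cartridges:** all four were stood behind the old ones.

**Last checks from the camera:**

| Cartridge | Lane x (mm) | Lane y (mm) |
|---|---|---|
| Old 1 | -116 | 1.5 |
| Old 2 | -75 | 2.6 |
| New (front to back) | -24, 30, 72, 113 | within ±4.1 |

- **Upright:** all six look upright and flat on the deck.
- **Dauber and pot:** the dauber hangs as it did at the start, and the pot is upright.
- **Bystanders:** they look unmoved in the pictures.
- **Robot:** it stands clear of everything.

**What went wrong and was mended:**
- **Slipped grips:** the first drags of the old cartridges slipped, one pick came up empty, and one cartridge would not push the row back. The fingertips measured only about 5–8 mm ahead of the tool centre, not the stated 25 mm. I gripped lower after that, and pushed with closed fingers where the drag or push had failed.
- **A shift in the lane:** the rearmost new cartridge moved about 1 cm forward without being touched, probably the announced knock. I pushed that row back to make room.
- **Measurements that disagree:** the rearmost cartridge's lane y came out between -0.5 and 5 mm in different views, inside the 12 mm limit. The tool also tilted slowly to about 2°, with no visible effect.

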